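Nest the lift-out till and tray in the hardware box and shut it

TASK

Pack the hardware box away: put the lift-out till into the open box first, either way round, then set the small tray into the till's wide bay, each one flat and fully home. Then close the lid until it lies fully shut, and leave the other things on the bench where they are.

Things in the scene. Friction and masses are not known exactly. Their poses are not given: they have to be found in the camera images.
- box_floor (a point): Centre of the inner floor, 8 mm above the bench, of the wooden hardware box, fixed on the bench, lid hinged along its far long side. Inside 107 mm along this point's x, 183 mm along its y (long side), 56 mm deep (rim 64 mm above the bench); outside 125 x 201 mm, foot moulding 4 mm further out. x points from front wall to hinge, z up.
- lid_hinge (a point): Middle of the lid's hinge line, on the box's back top edge, 64 mm above the bench (62.5 mm along +x and 56 mm up from box_floor). Axes as box_floor; the hinge line runs along y. The lid is a plate 129.5 mm from hinge line to free edge, 207 mm wide, 9 mm thick, with a 2.5 mm raised panel on the outer face; its inner face lies in the plane of the hinge line.
- box_lid (a joint): Lid angle in rad: 0 shut (level on the rim), pi/2 upright, up to 1.95 leaning back away from the box. The hinge is stiff (0.16 N m of friction): the lid stays at any angle and has to be pushed over and down all the way, with about 2 N near its free edge. It shuts only if till and tray are fully home: their handles then end 4 mm below it.
- till (a point): Centre of the till, the larger loose open wooden tray, 22 mm above its underside. Outside 100 mm along x, 176 mm along y; walls 44 mm high, 5 mm thick; 0.12 to 0.24 kg. Fits the box with 3.5 mm to spare on each side, long side along the box's, either way round. A cross partition (along x), 20 mm to the -y side of this centre, parts a wide bay (98 mm, +y side) from a narrow one (58 mm).
- till_handle (a point): Top of the till's handle, the raised middle of its partition, 52 mm above the till's underside (8 mm above its walls). The handle is 10 mm thick along the till's y and 56 mm long along its x, upright and solid down to the floor; take it from above, one finger in each bay. Axes as till.
- till_bay (a point): Centre of the floor of the till's wide bay (34 mm along +y from the till's centre, 5 mm above its underside). The bay is 90 mm along x and 98 mm along y; the tray's place. Axes as till.
- tray (a point): Centre of the small loose open wooden tray, 23.5 mm above its underside. Outside 84 mm along x, 92 mm along y; walls 30 mm high, 5 mm thick; 0.06 to 0.13 kg. Fits the till's wide bay with 3 mm to spare on each side, its x along the till's x, either way round; it will not go in turned by a quarter.
- tray_handle (a point): Top of the tray's handle, the raised middle of a partition (along x) across the tray's centre, 47 mm above its underside (17 mm above the walls). 10 mm thick along y, 50 mm long along x, 36 mm of free room in the tray on each side. With the tray home it stands 54 mm from the till's handle, about level with it, so open the fingers only a little to let go. Axes as tray.
- try_square: Bystander: try square with dark wooden stock and steel blade, 181 x 121 x 17 mm, lying at the back left; origin under its middle.
- block_plane: Bystander: iron block plane, 157 x 44 x 43 mm, standing to the right behind the box; origin under its middle.
- offcut_walnut: Bystander: dark walnut offcut, 60 x 70 x 22 mm, lying to the right behind the box; origin under its middle.
There are look-alikes about, which are no part of the job. What is shaped like the part that bears tray but yellow is not meant.

How it is judged (in metres and radians):
On the way, in this order (a step that is already met when the one before it is completed fails the run):
1. the till sits fully home in the box (x of till in the frame of box_floor between -0.006 and 0.006 m and y of till in the frame of box_floor between -0.006 and 0.006 m and z of till in the frame of box_floor between 0.018 and 0.026 m and angle between till's own z axis and vertical below 0.06 rad), for 0.2 s.
2. the small tray sits fully home in the till's wide bay, the till still home in the box (all of step 1 and x of tray in the frame of till_bay between -0.006 and 0.006 m and y of tray in the frame of till_bay between -0.006 and 0.006 m and z of tray in the frame of till_bay between 0.0195 and 0.0275 m and angle between tray's own z axis and vertical below 0.06 rad), for 0.2 s.
3. the lid is shut (value of joint box_lid below 0.04 rad), for 0.2 s.
At the end, for the whole second after the job is handed in: The till lies level on the box's floor (centre within 6 mm of the box's along both sides, within 4 mm of its seated height), the tray lies level on the floor of the till's wide bay (within the same tolerances), and the lid is shut to within 0.04 rad (all of step 2 and value of joint box_lid below 0.04 rad); the robot touches nothing.
It fails at once if the try square is pushed more than 30 mm (distance of try_square from where it was at the start of the episode above 0.03 m).
It fails at once if the block plane is pushed more than 30 mm (distance of block_plane from where it was at the start of the episode above 0.03 m).
It fails at once if the offcut walnut is pushed more than 30 mm (distance of offcut_walnut from where it was at the start of the episode above 0.03 m).
It also fails if it takes over 72 s, if anything falls off the work surface, if the arm or the gripper's body presses on something with over 40 N, if the wrist force passes 120 N, or if a joint passes its speed limit or range.

ROBOT

A 6-joint arm with a two-finger parallel gripper is mounted at the origin on a cart in front of the work surface, level with it; the furniture and walls round the work are solid. World frame = base frame: x ahead of the robot, y to its left, z up, the work surface at z = 0. Lengths are in m, angles in degrees, forces in N, time in s.
With the tool pointing down it reaches from about 0.35 to 0.725 m from the base axis. Payload 4.3 kg.
Tool frame: the origin (TCP) lies midway between the tips of the shut fingers; the grasp point (between the pads) lies 19 mm behind it; z points along the fingers, y is the direction in which the jaws open and shut (so a half turn about z gives the same grasp; the last joint's range is limited). The gripper opens to 85 mm and grips with 20 to 120 N. Pads are 22 mm wide; open, the fingers measure 114 mm over their backs; the gripper's body (76 mm by 85 mm) begins 54 mm behind the grasp point. The pads swing forward as they close: fully open they stand 13 mm farther back than shut.
Start: joints at [-80.231, 21.618, 4.641, 73.018, 0, 83.68], TCP at [0.159, -0.553, 0.231] pointing down, gripper open.
Joint ranges: [-156.06, 156.06], [-48.1, 94.91], [-58.44, 69.94], [-101.28, 121.22], [-78.64, 73.56], [-180, 180]. Speed limits (degrees/s): [147.25, 147.25, 180, 180, 180, 180].

INTERFACE

Orientations are given as a 3x3 rotation matrix whose columns are the frame's x, y, z axes.
In Python, from rig import status, viewer, sign_off gives the robot as it stands. The module is installed in compiled form; this text tells all that it offers.
- The arm moves only by the shell command python3 -m crank 'ROWS'. ROWS is JSON, a list of rows, each an object of numbers: "x", "y", "z": the shift along the tool's x, y, z in m; "ax", "ay", "az": the turn, a rotation vector about the tool's x, y, z in degrees; "hand": the closure, from -1 (fully open) to 1 (shut). In form: [{"x": .., "y": .., "z": .., "ax": .., "ay": .., "az": .., "hand": ..}, ...]. A call has 1 to 10 rows; each row shifts and turns the commanded pose from where the row before left it, along the tool's axes as they then stand; what a row does not reach is not made up. A row lasts 1/12 s, in which the tool goes at most 41.7 mm and 7.16 degrees, less where a joint would pass 70% of its speed; a pose out of reach is approached as far as the arm can. A call is refused whole if a number of a shift passes 0.0417 or a number of a turn 7.16, either way. A call with a gripper value outside its range is refused whole. The fingers move at their own pace and stop on an object; the grip force is fixed at half the most. Time passes only in rows, so rows that do not move let the fingers close. It gives the time, the measured TCP pose, the force and the opening at its end, in the units of the state.
- status.get_state(): the state, without advancing time (a new reading comes with each control period).
- viewer.camera(name): name is "scene" or "top" or "wrist"; returns a dict with "image" (420x560x3 uint8, red, green, blue), "z_map" (420x560 float32, m along the optical axis (not along the pixel's ray), 0 where there is no reading), "camera_matrix" (3x3 intrinsics, pixels), "T" (4x4, takes a point from camera to world coordinates). Camera axes: x right, y up, looking along -z (the intrinsics and any distortion apply to the point x, -y, -z); pixel columns grow to the right and rows downward; lengths in m; the calibration is good to about 2 mm. A picture is of the moment at which its call begins.
- sign_off(): hands the job in, once; it reports no verdict.
Trained networks look in a picture, given as the dict that the camera call returned (one of the last four; its "shot" number tells which), for a name from the list of things; names that differ only in an ending like _2 or _b are one class to them, and where a whole thing is asked for, a point or a joint stands for the part that bears it (a point fixed in the world has none). Each returns a list of dicts, best first, with "p" (0 to 1); they miss things now and then, are a little off and sometimes report something else, mostly with a low value. They report only what shows in the picture. A call takes as long as a camera call. They do not tell look-alikes from the thing itself.
- viewer.recognise(picture, target): "centre" ([row, column] in pixels, amid what is visible of it).
- viewer.cut_out(picture, target): "region" (420x560 bool, what is visible of it) and "centre" ([row, column] in pixels, amid what is visible of it).
The state is a dict: "clock": time; "joint_positions": joint angles; "dq": joint speeds; "tau": joint torques, N m; "tcp_pos": TCP position; "ee_rot": TCP orientation; "ft_force": force on the tool from outside, world axes, zero at the start; "ft_torque": the same for the moment, N m; "gripper_width": finger opening in m.
Only numpy, scipy, OpenCV 4.12 (cv2) and the standard library are available. Lean on these libraries where they do the work, as an engineer would, in place of code of your own. Each camera call takes 0.05 s, during which the arm holds its last target.

## Working session

There is one attempt and no reset: what is moved stays moved. The work goes in short steps, Python scripts to look and compute and a shell command to move; the robot and the scene stay as the last step left them, time stands still between calls to the robot, and variables do not carry over. Pictures are saved under pics/ and viewed, and the job is handed in when it is done.

```bash
mkdir -p pics; ls
cat > h.py <<'E'
import numpy as np, cv2
from rig import status, viewer
def pts(c):
    K=np.array(c["camera_matrix"]);T=np.array(c["T"]);z=c["z_map"]
    v,u=np.mgrid[0:z.shape[0],0:z.shape[1]]
    P=np.stack([(u-K[0,2])/K[0,0]*z,-(v-K[1,2])/K[1,1]*z,-z],-1)
    return P@T[:3,:3].T+T[:3,3]
def save(c,n): cv2.imwrite("pics/"+n,cv2.cvtColor(c["image"],cv2.COLOR_RGB2BGR))
E
python3 - <<'E'
from h import *
s=status.get_state();print({k:np.round(v,4).tolist() for k,v in s.items()})
for n in ["scene","top"]:
    c=viewer.camera(n);save(c,n+"1.png");print(n,np.round(c["T"],3).tolist())
    np.savez(n+"1.npz",P=pts(c),im=c["image"],z=c["z_map"])
    for t in ["box_floor","till","till_handle","tray","tray_handle","lid_hinge"]:
        for r in viewer.recognise(c,t): 
            i,j=map(int,r["centre"]);print(t,round(r["p"],2),i,j,np.round(pts(c)[i,j],3))
E
```

```text
pics
{'clock': 0.0, 'joint_positions': [-80.233, 21.6625, 4.5638, 73.016, 0.001, 83.6797], 'dq': [-0.078, 0.0149, 0.0419, 0.1031, 0.0144, -0.0352], 'tau': [0.0015, -46.36, 26.9879, 0.0208, -0.0, -0.0], 'tcp_pos': [0.1592, -0.5519, 0.2304], 'ee_rot': [[0.9608, 0.2771, -0.0003], [0.2771, -0.9608, 0.002], [0.0002, -0.002, -1.0]], 'ft_force': [0.677, 0.1737, -0.2516], 'ft_torque': [0.0563, 0.0016, 0.0249], 'gripper_width': 0.0853}
scene [[-0.796, 0.342, -0.5, 0.036], [-0.606, -0.47, 0.642, 0.641], [-0.015, 0.814, 0.581, 0.729], [0.0, 0.0, 0.0, 1.0]]
box_floor 0.91 293 227 [0.554 0.142 0.032]
till 0.67 189 359 [ 0.546 -0.427  0.011]
till_handle 0.97 193 357 [ 0.545 -0.414  0.004]
tray 0.85 208 292 [ 0.642 -0.222  0.017]
tray 0.68 234 335 [ 0.481 -0.181  0.025]
tray_handle 0.71 209 292 [ 0.642 -0.222  0.014]
tray_handle 0.68 233 335 [ 0.48  -0.18   0.029]
lid_hinge 0.87 291 224 [0.551 0.152 0.047]
top [[-0.025, 0.989, -0.148, 0.45], [-1.0, -0.026, -0.011, -0.058], [-0.015, 0.148, 0.989, 1.235], [0.0, 0.0, 0.0, 1.0]]
box_floor 0.69 254 207 [0.521 0.172 0.012]
till 0.67 243 394 [ 0.541 -0.396  0.008]
till 0.67 234 199 [0.568 0.167 0.153]
till_handle 0.77 245 397 [ 0.534 -0.405  0.008]
till_handle 0.34 195 150 [0.711 0.352 0.004]
tray 0.63 212 335 [ 0.64  -0.222  0.01 ]
tray 0.58 264 327 [ 0.481 -0.187  0.047]
tray_handle 0.89 260 325 [ 0.493 -0.181  0.05 ]
tray_handle 0.76 211 339 [ 0.638 -0.23   0.043]
lid_hinge 0.64 254 204 [0.522 0.181 0.009]
```

View pics/scene1.png

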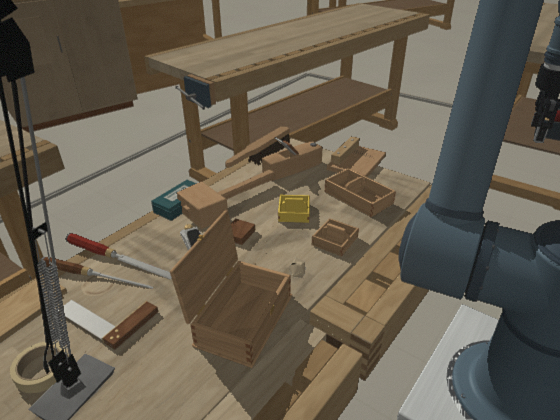

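View pics/top1.png

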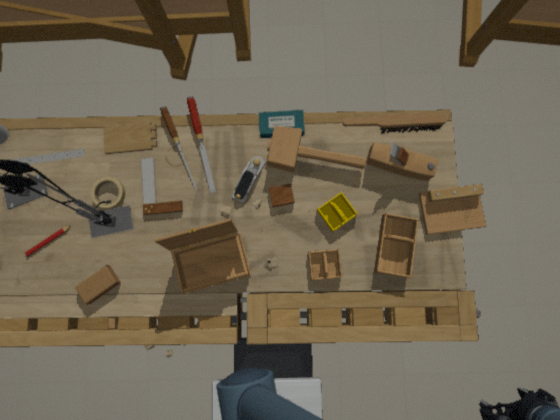

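The scene picture shows the open box at about (300,235), the till at (190,360), the brown tray at (237,335), and the yellow look-alike at (208,293). In the top picture these are at (255,210), (245,397), (264,324) and (212,336). Next I fit the poses from depth.

Run:
```python
from h import *
for n in ["top","scene"]:
    d=np.load(n+"1.npz");P=d["P"];
    def fit(name,xr,yr,zr):
        m=(P[...,0]>xr[0])&(P[...,0]<xr[1])&(P[...,1]>yr[0])&(P[...,1]<yr[1])&(P[...,2]>zr[0])&(P[...,2]<zr[1])
        q=P[m]
        r=cv2.minAreaRect((q[:,:2]*1000).astype(np.float32));print(n,name,len(q),np.round(r[0],1),np.round(r[1],1),round(r[2],1),np.round(np.percentile(q[:,2],[5,50,95]),4))
    bench=P[(abs(P[...,0]-.55)<.15)&(abs(P[...,1]+.1)<.3)];print("bench z",np.round(np.median(bench[:,2]),4))
    fit("till wall",(.40,.66),(-.52,-.28),(.03,.07))
    fit("till handle",(.40,.66),(-.52,-.28),(.048,.07))
    fit("tray",(.42,.55),(-.26,-.12),(.018,.06))
    fit("tray handle",(.42,.55),(-.26,-.12),(.038,.06))
    fit("box rim",(.42,.62),(.02,.32),(.056,.069))
    fit("lid",(.5,.75),(.02,.32),(.085,.25))
d=np.load("top1.npz")["im"][:,:,::-1]
a=cv2.resize(d[200:300,130:260],None,fx=3,fy=3,interpolation=2);b=cv2.resize(d[200:300,300:430],None,fx=3,fy=3,interpolation=2)
cv2.imwrite("pics/crop1.png",np.hstack([a,b]))
P=np.load("top1.npz")["P"]
for r in range(215,300,3): print(r,np.round(P[r,160:255:8,2]*1000).astype(int))
```

```text
bench z 0.0018
top till wall 578 [ 542.  -357.1] [184.4 176.6] 78.9 [0.0321 0.0429 0.052 ]
top till handle 85 [ 532.8 -397.4] [ 97.3 172.7] 78.2 [0.0485 0.0508 0.0549]
top tray 312 [ 483.  -183.1] [83.9 92.9] 3.9 [0.0239 0.0303 0.0481]
top tray handle 59 [ 483.2 -182.9] [50.3 10. ] 4.1 [0.0423 0.0468 0.0508]
top box rim 691 [496.4 156.1] [126.7 201.6] 14.2 [0.0587 0.0639 0.0676]
top lid 1044 [569.5 173.9] [ 22.5 206.1] 13.9 [0.0927 0.1578 0.1936]
bench z 0.0042
scene till wall 829 [ 540.  -358.6] [185.6 180.7] 79.7 [0.0309 0.0392 0.048 ]
scene till handle 42 [ 552.4 -403.7] [65.  12.2] 80.9 [0.0481 0.0507 0.0527]
scene tray 687 [ 481.5 -183. ] [86.6 97.8] 4.0 [0.019  0.0279 0.0453]
scene tray handle 89 [ 480.8 -182.6] [48.6 13.5] 2.9 [0.0387 0.0444 0.0474]
scene box rim 1479 [497. 157.] [131.3 208.6] 12.9 [0.057  0.063  0.0662]
scene lid 3340 [568.9 173.7] [ 23.2 210.5] 14.0 [0.0916 0.1451 0.1913]
215 [ 1  0 -2  3 -2  0  0  1 27  0 -4  2]
218 [ 2 -1 -5  1 -4  3  1 -1  1  0  0 -1]
221 [ -3  -1   3   2  -2   2   1   2 195 173   0   2]
224 [  2  -2   1  -1  -2   4 189 193 176 157   1   
[... 496 characters left out ...]
  8  8  3 11  9 64 -2]
257 [ 5 -1 54 11  8  6  7  7 12  2  6 -3]
260 [ 2 -1 62  4  9  6  7  7  7  8  9  0]
263 [ 4  2 64 10  7  9 12  9  7  8 11  2]
266 [-2 -4 65  8 11  6 12  7  8 13 10  5]
269 [ 2  2 63  5 11  7 12  9 11 11  6 24]
272 [ 0  0 65  8 10  9  8  6  8 11  7 58]
275 [-3 -1 -2 12  5  9  9 13 11 63 65 10]
278 [-1 -2 -1 20  7 10 12  9 64 39  2  0]
281 [-1 -4  1 28  7 12 10 65  3 -1  0  0]
284 [ 0  3 -2 38  9 67 62  9 -1  0  3  3]
287 [ 0  0  1 47 65 30  0 -2  3 -3 -1  2]
290 [ 0 -2 -3 64  2 -1  1 -3  1  2  2  0]
293 [ -6 -11  -2   0  -4   2  -1   0  -1   1 -83 -23]
296 [   0    2    4    4    1    0    2    2    2    2  -83 1235]
299 [  1  -2   1  -1  -2   0  -2  -1  -1   0 -81   2]
```

View pics/crop1.png

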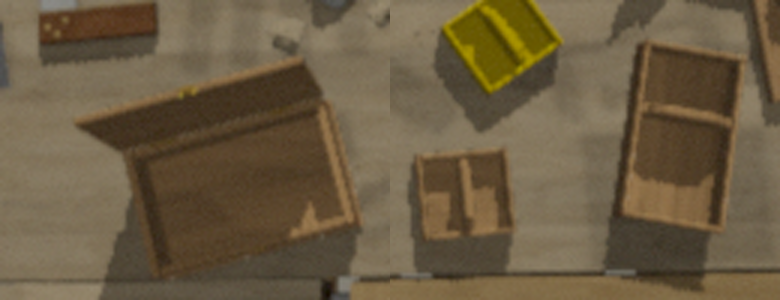

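Brown tray: centre (483,−183), handle along 4°. Box: centre (496,156), yaw about 14°, lid near upright. The till fit was contaminated, so I redo it and fit the lid and box more carefully.

Run:
```python
from h import *
for n in ["top","scene"]:
    P=np.load(n+"1.npz")["P"]
    def fit(name,xr,yr,zr):
        m=(P[...,0]>xr[0])&(P[...,0]<xr[1])&(P[...,1]>yr[0])&(P[...,1]<yr[1])&(P[...,2]>zr[0])&(P[...,2]<zr[1])
        k,l,st,_=cv2.connectedComponentsWithStats(m.astype(np.uint8)); m=l==1+np.argmax(st[1:,4])
        q=P[m]
        r=cv2.minAreaRect((q[:,:2]*1000).astype(np.float32));print(n,name,len(q),np.round(r[0],1),np.round(r[1],1),round(r[2],1),np.round(np.percentile(q[:,2],[5,50,95]),4))
    fit("till wall",(.43,.65),(-.50,-.33),(.03,.07))
    fit("till handle",(.50,.62),(-.48,-.36),(.0485,.07))
    fit("box rim",(.42,.62),(.02,.32),(.055,.069))
    m=(P[...,0]>.52)&(P[...,0]<.7)&(abs(P[...,1]-.17)<.08)&(P[...,2]>.085)&(P[...,2]<.185);q=P[m]
    A=np.c_[q[:,1:],np.ones(len(q))];print("lid x=ay+bz+c",np.linalg.lstsq(A,q[:,0],rcond=None)[0], q[:,0].std())
```

```text
top till wall 576 [ 534.1 -397.8] [101.3 176.6] 78.9 [0.0321 0.0429 0.052 ]
top till handle 66 [ 553.2 -403.9] [64.4  9.8] 77.1 [0.0489 0.0514 0.0555]
top box rim 695 [496.4 156.1] [126.7 201.6] 14.2 [0.0585 0.0639 0.0676]
lid x=ay+bz+c [-0.25143951  0.12234545  0.59209949] 0.012145525085642383
scene till wall 826 [ 532.8 -397.7] [106.9 179.8] 77.5 [0.0309 0.0392 0.048 ]
scene till handle 38 [ 552.  -402.2] [62.1 11. ] 80.9 [0.0489 0.0509 0.0527]
scene box rim 1540 [497. 157.] [131.3 208.6] 12.9 [0.0563 0.0629 0.0661]
lid x=ay+bz+c [-0.2500853   0.1221932   0.59143879] 0.012001844282639585
```

Till: centre (534,−398), long axis at −11.5°, narrow bay towards +x, handle at (553,−403). I'll move above the handle.

```bash
python3 -m crank '[{"x":0.0417,"y":-0.0034},{"x":0.0417,"y":-0.0034},{"x":0.0417,"y":-0.0034},{"x":0.0417,"y":-0.0034},{"x":0.0417,"y":-0.0034},{"x":0.0417,"y":-0.0034},{"x":0.0417,"y":-0.0034},{"x":0.0417,"y":-0.0034},{"x":0.0417,"y":-0.0034},{"x":0.0417,"y":-0.0034}]'
python3 -m crank '[{"az":-7,"hand":-0.2},{"az":-7,"hand":-0.2},{"az":-7,"hand":-0.2},{"az":-7,"hand":-0.2},{"az":-7,"hand":-0.2},{"az":-7,"hand":-0.2},{"az":-7,"hand":-0.2},{"az":-7,"hand":-0.2},{"az":-6.4,"hand":-0.2},{"hand":-0.2}]'
python3 - <<'E'
from h import *
s=status.get_state();print({k:np.round(v,4).tolist() for k,v in s.items()})
c=viewer.camera("wrist");save(c,"w1.png");P=pts(c);np.savez("w1.npz",P=P)
for t in ["till","till_handle"]:
    for r in viewer.cut_out(c,t):
        i,j=map(int,r["centre"]);print(t,round(r["p"],2),i,j,np.round(P[i,j],3))
E
```

```text
{'clock': 0.7, 'joint_positions': [-80.2298, 21.6138, 4.6426, 73.0183, 0.0015, 83.6796], 'dq': [0.0393, 0.0727, 0.0304, -0.0134, 0.1049, -0.1153], 'tau': [-0.0002, -46.3373, 27.0095, 0.0001, -0.0, -0.0], 'tcp_pos': [0.1594, -0.5525, 0.2314], 'ee_rot': [[0.9608, 0.2772, 0.0001], [0.2772, -0.9608, -0.0002], [0.0, 0.0002, -1.0]], 'ft_force': [-0.0907, -0.0814, -0.5698], 'ft_torque': [0.0622, -0.0079, 0.0089], 'gripper_width': 0.0857}validation failed for argument at $[0]...
validation failed for argument at $[0]...
```

View pics/w1.png

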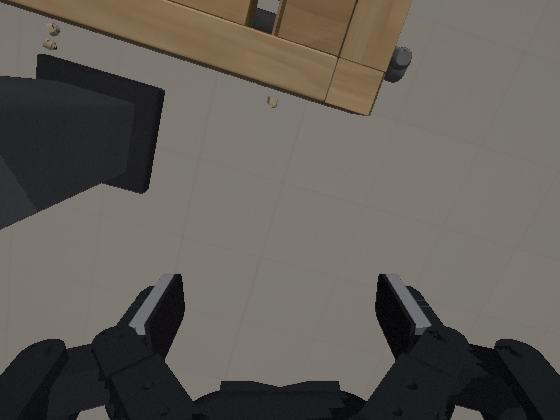

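The call was refused, so a row probably needs all of its keys. The wrist view still shows only the floor and the bench corner.

```bash
python3 -m crank '[{"x":0.0417,"y":-0.0034,"z":0,"ax":0,"ay":0,"az":0,"hand":-1},{"x":0.0417,"y":-0.0034,"z":0,"ax":0,"ay":0,"az":0,"hand":-1},{"x":0.0417,"y":-0.0034,"z":0,"ax":0,"ay":0,"az":0,"hand":-1},{"x":0.0417,"y":-0.0034,"z":0,"ax":0,"ay":0,"az":0,"hand":-1},{"x":0.0417,"y":-0.0034,"z":0,"ax":0,"ay":0,"az":0,"hand":-1},{"x":0.0417,"y":-0.0034,"z":0,"ax":0,"ay":0,"az":0,"hand":-1},{"x":0.0417,"y":-0.0034,"z":0,"ax":0,"ay":0,"az":0,"hand":-1},{"x":0.0417,"y":-0.0034,"z":0,"ax":0,"ay":0,"az":0,"hand":-1},{"x":0.0417,"y":-0.0034,"z":0,"ax":0,"ay":0,"az":0,"hand":-1},{"x":0.0417,"y":-0.0034,"z":0,"ax":0,"ay":0,"az":0,"hand":-1}]'
```

```text
clock: 1.68
tcp_pos: [0.5508, -0.4038, 0.2314]
ee_rot: [[0.961, 0.277, 0.0], [0.277, -0.961, -0.0], [0.0, 0.001, -1.0]]
ft_force: [0.4, -0.2, 0.5]
gripper_width: 0.0853
```

```bash
python3 -m crank '[{"x":0,"y":0,"z":0,"ax":0,"ay":0,"az":-7,"hand":-0.2},{"x":0,"y":0,"z":0,"ax":0,"ay":0,"az":-7,"hand":-0.2},{"x":0,"y":0,"z":0,"ax":0,"ay":0,"az":-7,"hand":-0.2},{"x":0,"y":0,"z":0,"ax":0,"ay":0,"az":-7,"hand":-0.2},{"x":0,"y":0,"z":0,"ax":0,"ay":0,"az":-7,"hand":-0.2},{"x":0,"y":0,"z":0,"ax":0,"ay":0,"az":-7,"hand":-0.2},{"x":0,"y":0,"z":0,"ax":0,"ay":0,"az":-7,"hand":-0.2},{"x":0,"y":0,"z":0,"ax":0,"ay":0,"az":-7,"hand":-0.2},{"x":0,"y":0,"z":0,"ax":0,"ay":0,"az":-6.4,"hand":-0.2},{"x":0,"y":0,"z":0,"ax":0,"ay":0,"az":0,"hand":-0.2}]'
python3 - <<'E'
from h import *
c=viewer.camera("wrist");save(c,"w2.png");P=pts(c);np.savez("w2.npz",P=P)
print(np.round(c["T"],3))
for t in ["till","till_handle"]:
    for r in viewer.cut_out(c,t):
        i,j=map(int,r["centre"]);print(t,round(r["p"],2),i,j,np.round(P[i,j],3))
def fit(name,xr,yr,zr):
        m=(P[...,0]>xr[0])&(P[...,0]<xr[1])&(P[...,1]>yr[0])&(P[...,1]<yr[1])&(P[...,2]>zr[0])&(P[...,2]<zr[1])
        k,l,st,_=cv2.connectedComponentsWithStats(m.astype(np.uint8)); m=l==1+np.argmax(st[1:,4])
        q=P[m]
        r=cv2.minAreaRect((q[:,:2]*1000).astype(np.float32));print(name,len(q),np.round(r[0],1),np.round(r[1],1),round(r[2],1),np.round(np.percentile(q[:,2],[5,50,95]),4))
fit("till wall",(.43,.65),(-.50,-.33),(.036,.06))
fit("till handle",(.50,.62),(-.48,-.36),(.0485,.07))
E
```

```text
clock: 2.52
tcp_pos: [0.549, -0.4049, 0.2312]
ee_rot: [[0.198, 0.98, -0.0], [0.98, -0.198, -0.0], [-0.0, -0.0, -1.0]]
ft_force: [0.4, -0.4, -0.1]
gripper_width: 0.0512
[[ 0.98   0.189  0.061  0.566]
 [-0.198  0.931  0.307 -0.326]
 [ 0.001 -0.313  0.95   0.374]
 [ 0.     0.     0.     1.   ]]
till 0.69 177 263 [ 0.532 -0.402  0.006]
till_handle 0.74 175 259 [ 0.528 -0.399  0.006]
till wall 4026 [ 534.5 -398.7] [100.8 176.2] 78.3 [0.0378 0.0437 0.0518]
till handle 600 [ 554.5 -402.4] [67.3  9.1] 78.5 [0.0491 0.0513 0.0527]
```

View pics/w2.png

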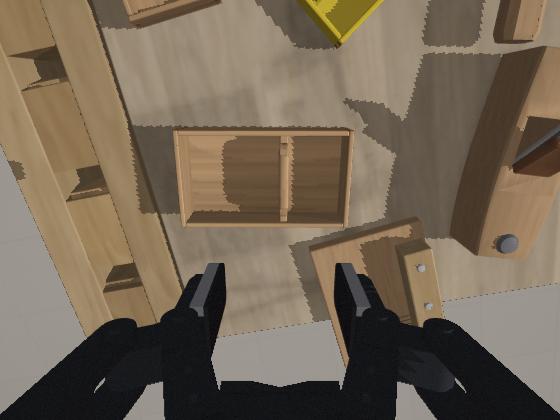

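The wrist view shows the till at (178,264), with its partition at column 285. The fit gives handle (554,−403) at 78.4°. Descend and grip.

```bash
python3 -m crank '[{"x":0.0032,"y":0.0047,"z":0.03,"ax":0,"ay":0,"az":0,"hand":-0.2},{"x":0,"y":0,"z":0.041,"ax":0,"ay":0,"az":0,"hand":-0.2},{"x":0,"y":0,"z":0.041,"ax":0,"ay":0,"az":0,"hand":-0.2},{"x":0,"y":0,"z":0.041,"ax":0,"ay":0,"az":0,"hand":-0.2},{"x":0,"y":0,"z":0.03,"ax":0,"ay":0,"az":0,"hand":-0.2},{"x":0,"y":0,"z":0.02,"ax":0,"ay":0,"az":0,"hand":-0.2},{"x":0,"y":0,"z":0.006,"ax":0,"ay":0,"az":0,"hand":-0.2},{"x":0,"y":0,"z":0,"ax":0,"ay":0,"az":0,"hand":-0.2},{"x":0,"y":0,"z":0,"ax":0,"ay":0,"az":0,"hand":-0.2}]'
python3 -m crank '[{"x":0,"y":0,"z":0,"ax":0,"ay":0,"az":0,"hand":1},{"x":0,"y":0,"z":0,"ax":0,"ay":0,"az":0,"hand":1},{"x":0,"y":0,"z":0,"ax":0,"ay":0,"az":0,"hand":1},{"x":0,"y":0,"z":0,"ax":0,"ay":0,"az":0,"hand":1},{"x":0,"y":0,"z":0,"ax":0,"ay":0,"az":0,"hand":1},{"x":0,"y":0,"z":0,"ax":0,"ay":0,"az":0,"hand":1}]'
```

```text
clock: 3.42
tcp_pos: [0.5548, -0.4032, 0.0234]
ee_rot: [[0.2, 0.98, 0.001], [0.98, -0.2, -0.001], [-0.001, 0.001, -1.0]]
ft_force: [-0.0, 0.5, 0.9]
gripper_width: 0.0514
clock: 3.92
tcp_pos: [0.5551, -0.4036, 0.0242]
ee_rot: [[0.2, 0.98, 0.002], [0.98, -0.2, -0.002], [-0.002, 0.002, -1.0]]
ft_force: [0.5, 0.2, 5.6]
gripper_width: 0.0088
```

```bash
python3 -m crank '[{"x":0,"y":0,"z":-0.01,"ax":0,"ay":0,"az":0,"hand":1},{"x":0,"y":0,"z":-0.03,"ax":0,"ay":0,"az":0,"hand":1},{"x":0,"y":0,"z":-0.04,"ax":0,"ay":0,"az":0,"hand":1},{"x":0,"y":0,"z":-0.04,"ax":0,"ay":0,"az":0,"hand":1},{"x":0,"y":0,"z":-0.04,"ax":0,"ay":0,"az":0,"hand":1},{"x":0,"y":0,"z":-0.03,"ax":0,"ay":0,"az":0,"hand":1},{"x":0,"y":0,"z":0,"ax":0,"ay":0,"az":0,"hand":1}]'
python3 - <<'E'
from h import *
c=viewer.camera("wrist");save(c,"w3.png")
E
```

```text
clock: 4.5
tcp_pos: [0.5568, -0.4048, 0.2214]
ee_rot: [[0.2, 0.98, 0.01], [0.98, -0.199, -0.009], [-0.006, 0.011, -1.0]]
ft_force: [1.1, -0.5, -0.7]
gripper_width: 0.0091
```

View pics/w3.png

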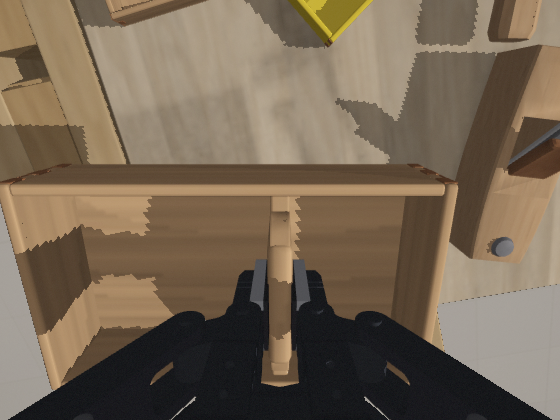

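The till is held, its partition between the pads at column 282. Carry it towards the box and turn it on the way.

```bash
python3 -m crank '[{"x":0.0417,"y":-0.013,"z":0,"ax":0,"ay":0,"az":0,"hand":1},{"x":0.04,"y":-0.013,"z":0,"ax":0,"ay":0,"az":0,"hand":1},{"x":0.04,"y":-0.013,"z":0,"ax":0,"ay":0,"az":0,"hand":1},{"x":0.04,"y":-0.013,"z":0,"ax":0,"ay":0,"az":0,"hand":1},{"x":0.04,"y":-0.013,"z":0,"ax":0,"ay":0,"az":0,"hand":1},{"x":0.04,"y":-0.013,"z":0,"ax":0,"ay":0,"az":0,"hand":1},{"x":0.04,"y":-0.013,"z":0,"ax":0,"ay":0,"az":0,"hand":1},{"x":0.03,"y":-0.013,"z":0,"ax":0,"ay":0,"az":0,"hand":1}]'
python3 -m crank '[{"x":0,"y":0,"z":0,"ax":0,"ay":0,"az":-7,"hand":1},{"x":0,"y":0,"z":0,"ax":0,"ay":0,"az":-7,"hand":1},{"x":0,"y":0,"z":0,"ax":0,"ay":0,"az":-7,"hand":1},{"x":0,"y":0,"z":0,"ax":0,"ay":0,"az":-7,"hand":1},{"x":0,"y":0,"z":0,"ax":0,"ay":0,"az":-7,"hand":1},{"x":0,"y":0,"z":0,"ax":0,"ay":0,"az":-7,"hand":1},{"x":0,"y":0,"z":0,"ax":0,"ay":0,"az":-7,"hand":1},{"x":0,"y":0,"z":0,"ax":0,"ay":0,"az":-7,"hand":1}]'
python3 -m crank '[{"x":0,"y":0,"z":0,"ax":0,"ay":0,"az":-7,"hand":1},{"x":0,"y":0,"z":0,"ax":0,"ay":0,"az":-7,"hand":1},{"x":0,"y":0,"z":0,"ax":0,"ay":0,"az":-7,"hand":1},{"x":0,"y":0,"z":0,"ax":0,"ay":0,"az":-7,"hand":1},{"x":0,"y":0,"z":0,"ax":0,"ay":0,"az":-7,"hand":1},{"x":0,"y":0,"z":0,"ax":0,"ay":0,"az":-7,"hand":1},{"x":0,"y":0,"z":0,"ax":0,"ay":0,"az":-7,"hand":1},{"x":0,"y":0,"z":0,"ax":0,"ay":0,"az":-7,"hand":1},{"x":0,"y":0,"z":0,"ax":0,"ay":0,"az":-3.5,"hand":1},{"x":0,"y":0,"z":0,"ax":0,"ay":0,"az":0,"hand":1}]'
python3 - <<'E'
from h import *
s=status.get_state();print({k:np.round(v,4).tolist() for k,v in s.items()})
c=viewer.camera("wrist");save(c,"w4.png");P=pts(c);np.savez("w4.npz",P=P)
E
```

```text
clock: 5.22
tcp_pos: [0.5128, -0.0774, 0.2103]
ee_rot: [[0.198, 0.98, -0.004], [0.98, -0.198, 0.002], [0.001, -0.004, -1.0]]
ft_force: [0.3, -0.5, -2.7]
gripper_width: 0.0091
clock: 5.88
tcp_pos: [0.5134, -0.0803, 0.2102]
ee_rot: [[-0.705, 0.709, -0.004], [0.709, 0.705, 0.001], [0.004, -0.002, -1.0]]
ft_force: [0.0, 0.0, -1.7]
gripper_width: 0.0089
clock: 6.72
tcp_pos: [0.5135, -0.0804, 0.2103]
ee_rot: [[-0.97, -0.243, -0.004], [-0.243, 0.97, 0.001], [0.003, 0.002, -1.0]]
ft_force: [-0.1, -0.7, -2.2]
gripper_width: 0.0091
{'clock': 6.7167, 'joint_positions': [-15.8926, 15.7839, -6.7267, 67.7187, 0.001, -29.9321], 'dq': [-0.0291, -0.0752, 0.404, 0.1249, -0.1133, 4.9693], 'tau': [0.0031, -42.2947, 27.672, -0.0049, -0.0307, -0.48], 'tcp_pos': [0.5135, -0.0804, 0.2103], 'ee_rot': [[-0.9701, -0.2426, -0.0038], [-0.2426, 0.9701, 0.0011], [0.0035, 0.002, -1.0]], 'ft_force': [-0.0999, -0.6877, -2.1503], 'ft_torque': [0.0301, 0.0012, 0.0048], 'gripper_width': 0.0091}
```

View pics/w4.png

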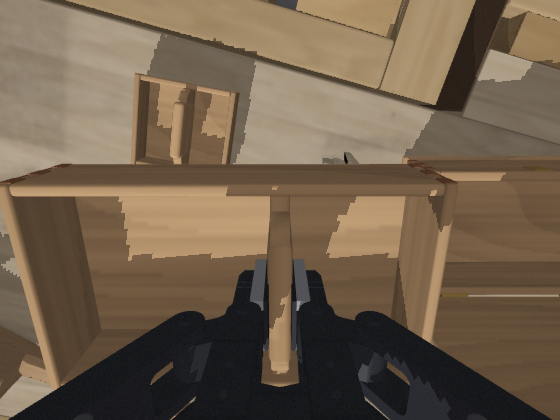

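Run:
```python
from h import *
s=status.get_state();R=np.array(s["ee_rot"]);p=np.array(s["tcp_pos"])
P=np.load("w4.npz")["P"];Q=(P-p)@R*1000
def st(m,n,ax):
    q=Q[m]; print(n,len(q),np.round(q.min(0)),np.round(q.max(0)),np.round(np.median(q,0),1))
    A=np.c_[q[:,ax],np.ones(len(q))]
    for o in range(3):
        if o!=ax: print("   axis",o,"vs",ax,np.round(np.linalg.lstsq(A,q[:,o],rcond=None)[0],3))
v,u=np.mgrid[0:420,0:560]
near=(P[...,2]>0.19)
st(near&(v>183)&(v<193)&(u>40)&(u<440)&(Q[...,2]<-14),"long wall top",1)
st(near&(v>210)&(v<330)&(u>425)&(u<460)&(Q[...,2]<-14)&(Q[...,2]>-40),"right wall",0)
st(near&(v>200)&(v<380)&(u<60)&(Q[...,2]<-14)&(Q[...,2]>-40),"left wall",0)
st(near&(v>213)&(v<250)&(u<300)&(u>260)&(Q[...,2]<-22),"handle",0)
```

```text
long wall top 3591 [  46.  -91. -142.] [ 80.  61. -17.] [ 48.1 -14.6 -19.4]
   axis 0 vs 1 [3.000e-03 4.816e+01]
   axis 2 vs 1 [-3.0000e-03 -1.9857e+01]
right wall 1821 [-16.  62. -21.] [ 39.  68. -14.] [ 16.8  64.4 -19.1]
   axis 1 vs 0 [-1.8000e-02  6.4963e+01]
   axis 2 vs 0 [ 1.4000e-02 -1.8878e+01]
left wall 3594 [ -44. -109.  -22.] [  43. -101.  -14.] [   6.4 -103.5  -18.8]
   axis 1 vs 0 [-1.00000e-03 -1.03961e+02]
   axis 2 vs 0 [ 2.0000e-03 -1.8191e+01]
handle 570 [  25.   -5. -142.] [ 80.   5. -22.] [ 30.3  -0.1 -24.7]
   axis 1 vs 0 [ 0.006 -0.17 ]
   axis 2 vs 0 [-0.614 -6.158]
```

Till sits square in the hand (centre at tool (0.5,−20), underside 25 mm past the TCP). Move over the box.

```bash
python3 -m crank '[{"x":-0.0214,"y":0,"z":0,"ax":0,"ay":0,"az":0,"hand":1},{"x":-0.02,"y":0.02,"z":0,"ax":0,"ay":0,"az":0,"hand":1},{"x":0,"y":0.04,"z":0,"ax":0,"ay":0,"az":0,"hand":1},{"x":0,"y":0.04,"z":0,"ax":0,"ay":0,"az":0,"hand":1},{"x":0,"y":0.04,"z":0,"ax":0,"ay":0,"az":0,"hand":1},{"x":0,"y":0.04,"z":0,"ax":0,"ay":0,"az":0,"hand":1},{"x":0,"y":0.04,"z":0,"ax":0,"ay":0,"az":0,"hand":1},{"x":0,"y":0.0337,"z":0,"ax":0,"ay":0,"az":0,"hand":1},{"x":0,"y":0,"z":0,"ax":0,"ay":0,"az":0,"hand":1},{"x":0,"y":0,"z":0,"ax":0,"ay":0,"az":0,"hand":1}]'
python3 -m crank '[{"x":0,"y":0,"z":0.035,"ax":0,"ay":0,"az":0,"hand":1},{"x":0,"y":0,"z":0.035,"ax":0,"ay":0,"az":0,"hand":1},{"x":0,"y":0,"z":0.025,"ax":0,"ay":0,"az":0,"hand":1},{"x":0,"y":0,"z":0.005,"ax":0,"ay":0,"az":0,"hand":1},{"x":0,"y":0,"z":0,"ax":0,"ay":0,"az":0,"hand":1}]'
python3 - <<'E'
from h import *
s=status.get_state();print({k:np.round(v,4).tolist() for k,v in s.items()})
for n in ["wrist","top","scene"]:
    c=viewer.camera(n);save(c,n+"5.png");np.savez(n+"5.npz",P=pts(c),im=c["image"])
a=cv2.imread("pics/top5.png")[190:310,130:270];b=cv2.imread("pics/scene5.png")[190:370,150:320]
cv2.imwrite("pics/c5.png",np.hstack([cv2.resize(a,(420,360)),cv2.resize(b,(340,360))]))
E
```

```text
clock: 7.6
tcp_pos: [0.4925, 0.1767, 0.2114]
ee_rot: [[-0.97, -0.244, -0.002], [-0.244, 0.97, -0.001], [0.002, -0.0, -1.0]]
ft_force: [-0.1, -0.4, -2.6]
gripper_width: 0.0087
clock: 8.02
tcp_pos: [0.4918, 0.1736, 0.1101]
ee_rot: [[-0.971, -0.239, -0.006], [-0.239, 0.971, -0.002], [0.006, -0.0, -1.0]]
ft_force: [0.5, -0.1, -2.0]
gripper_width: 0.0088
{'clock': 8.0167, 'joint_positions': [12.4902, 19.7756, -16.6627, 53.8926, -0.0261, -1.357], 'dq': [0.2286, -2.0577, 4.365, 1.8424, 0.1045, -0.1193], 'tau': [0.0381, -42.3672, 24.5672, -0.471, -0.037, 0.0023], 'tcp_pos': [0.4918, 0.1736, 0.1101], 'ee_rot': [[-0.9709, -0.2393, -0.0055], [-0.2393, 0.9709, -0.0017], [0.0058, -0.0003, -1.0]], 'ft_force': [0.5097, -0.1464, -2.0487], 'ft_torque': [0.0669, 0.0473, 0.0029], 'gripper_width': 0.0088}
```

View pics/c5.png

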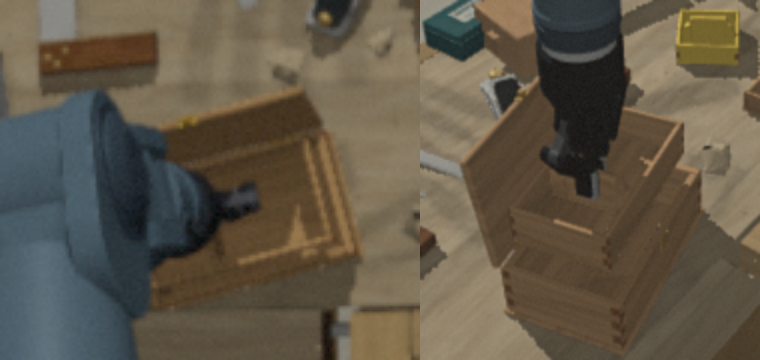

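View pics/wrist5.png

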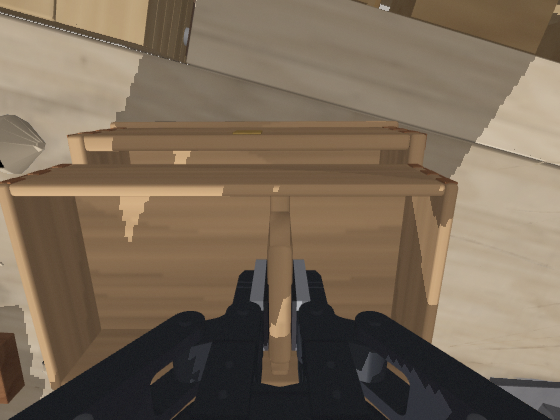

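The wrist view shows the box front rim above the till wall, row 142, columns 75–425. I measure it relative to the till.

Run:
```python
from h import *
s=status.get_state();print(s["tcp_pos"],np.array(s["ee_rot"])[:,0],s["joint_positions"])
c=viewer.camera("wrist");save(c,"w6.png");P=pts(c);s=status.get_state()
R=np.array(s["ee_rot"]);p=np.array(s["tcp_pos"]);Q=(P-p)@R*1000
print(p,R[:,0])
v,u=np.mgrid[0:420,0:560]
m=(abs(P[...,2]-.064)<.006)&(v>128)&(v<160)&(u>60)&(u<440)
q=Q[m];print(len(q),np.percentile(q,[0,1,50,99,100],axis=0).round(1))
r=cv2.minAreaRect(q[:,:2].astype(np.float32));print(r)
r=cv2.minAreaRect((P[m][:,:2]*1000).astype(np.float32));print(r)
m2=(P[...,2]>.1)&(v>183)&(v<193)&(u>40)&(u<440)&(Q[...,2]<-14)&(Q[...,2]>-30)
q=Q[m2];print("wall",np.percentile(q,[1,50,99],axis=0).round(1))
# till sides
for n,mm in (("R",(v>230)&(v<290)&(u>425)&(u<460)),("L",(v>220)&(v<330)&(u<60))):
    w=mm&(Q[...,2]<-14)&(Q[...,2]>-30);print(n,np.median(Q[w],0).round(1))
```

```text
[0.49554731 0.17506177 0.11404434] [-0.97064901 -0.24048151 -0.00302352] [ 1.25466516e+01  1.95873732e+01 -1.62980324e+01  5.39410066e+01
 -1.26789026e-02 -1.36836826e+00]
[0.4958331  0.17525098 0.11433935] [-0.97058127 -0.24074236 -0.00388886]
5257 [[  46.6 -119.6   47.8]
 [  48.1 -117.5   48.7]
 [  60.6  -19.4   50.3]
 [  64.5   79.8   54.3]
 [  64.7   82.    56.1]]
((55.63275146484375, -18.83202362060547), (18.005699157714844, 201.61685180664062), 0.029285719618201256)
((446.5704345703125, 143.6130828857422), (18.03685760498047, 201.61659240722656), 13.901115417480469)
wall [[ 46.5 -89.  -20.8]
 [ 48.3 -15.  -19.4]
 [ 49.8  58.9 -17.7]]
R [ 17.9  63.9 -19. ]
L [  11.2 -103.6  -18.7]
```

```bash
python3 -m crank '[{"x":0,"y":0,"z":0,"ax":0,"ay":0,"az":0,"hand":1},{"x":0,"y":0,"z":0,"ax":0,"ay":0,"az":0,"hand":1},{"x":0,"y":0,"z":0,"ax":0,"ay":0,"az":0,"hand":1}]'; python3 -m crank '[{"x":0,"y":0,"z":0,"ax":0,"ay":0,"az":0,"hand":1}]'
python3 - <<'E'
from h import *
for i in range(3):
    s=status.get_state();print(s["tcp_pos"],s["dq"].round(2) if hasattr(s["dq"],"round") else s["dq"]);viewer.camera("top")
E
```

```text
clock: 8.47
tcp_pos: [0.4946, 0.1755, 0.1132]
ee_rot: [[-0.97, -0.242, 0.002], [-0.242, 0.97, 0.0], [-0.002, -0.0, -1.0]]
ft_force: [0.1, -0.3, -3.3]
gripper_width: 0.0091
clock: 8.55
tcp_pos: [0.4942, 0.1754, 0.1128]
ee_rot: [[-0.97, -0.242, 0.001], [-0.242, 0.97, 0.0], [-0.001, -0.0, -1.0]]
ft_force: [0.1, -0.6, -2.0]
gripper_width: 0.0089
[0.49420027 0.17544605 0.1128017 ] [-0.04  0.33 -0.32 -0.03  0.01 -0.05]
[0.49404261 0.17542046 0.11261293] [-0.01  0.19 -0.41 -0.   -0.02  0.04]
[0.49392785 0.17537976 0.11245014] [-0.08  0.11 -0.13 -0.02  0.04  0.05]
```

Run:
```python
from h import *
c=viewer.camera("wrist");P=pts(c);s=status.get_state()
R=np.array(s["ee_rot"]);p=np.array(s["tcp_pos"]);Q=(P-p)@R*1000
print(p,R[:,0],R[:,2])
m=(abs(P[...,2]-.064)<.0025)
v,u=np.mgrid[0:420,0:560];m&=(v>115)&(v<165)
out=[];inn=[]
for j in list(range(100,235,5))+list(range(265,400,5)):
    r=np.where(m[:,j])[0]
    out.append(Q[r[0],j,0]);inn.append(Q[r[-1],j,0])
print("outer",np.round(np.percentile(out,[10,50,90]),1),"inner",np.round(np.percentile(inn,[10,50,90]),1))
rows=[i for i in range(120,160) if m[i].sum()>150]
for i in rows: 
    k=np.where(m[i]&(u[i]>50)&(u[i]<450))[0];print(i,k[0],k[-1],Q[i,k[0],:2].round(1),Q[i,k[-1],:2].round(1))
print([Q[i,180,:].round(1).tolist() for i in range(120,196,4)])
```

```text
[0.49379269 0.17534748 0.11228462] [-9.70325192e-01 -2.41803676e-01  6.11246258e-05] [-3.05446452e-05 -1.30214672e-04 -9.99999991e-01]
outer [64.  64.  64.1] inner [55.7 55.8 55.9]
129 66 421 [  64.  -119.7] [63.9 79.6]
130 66 423 [  63.4 -120.4] [63.5 80.5]
131 66 423 [  63.  -119.7] [62.9 80.6]
132 66 423 [  62.4 -120.2] [62.3 80.9]
133 67 423 [  62.  -118.4] [61.7 81.1]
134 67 423 [  61.4 -119. ] [61.3 80.6]
135 67 422 [  61.  -118.4] [60.8 79.9]
136 67 423 [  60.3 -119. ] [60.1 81.3]
137 67 422 [  59.8 -119.4] [59.6 80.4]
138 68 422 [  59.2 -118.9] [59.2 80. ]
139 68 422 [  58.8 -118.3] [58.5 80.5]
140 68 422 [  58.3 -118.1] [57.9 80.9]
141 68 421 [  57.6 -118.7] [57.4 80.2]
142 68 422 [  57.  -119.3] [56.8 81. ]
143 69 422 [  56.5 -118.7] [56.2 81. ]
144 69 421 [  55.8 -119.3] [55.9 79.9]
[[65.8, -71.8, 107.2], [64.1, -67.1, 90.0], [64.1, -57.6, 56.5], [62.5, -55.7, 49.0], [60.4, -55.5, 47.9], [58.2, -55.8, 48.1], [55.8, -56.2, 48.9], [46.1, -72.9, 104.6], [43.3, -72.8, 103.4], [40.2, -73.4, 104.3], [37.4, -73.5, 103.6], [49.3, -49.3, 22.1], [49.5, -46.1, 11.1], [49.4, -43.7, 2.4], [49.6, -41.2, -6.5], [49.5, -39.1, -13.7], [49.0, -38.0, -18.0], [47.9, -37.5, -19.8], [46.4, -37.5, -20.3]]
```

The correction implied is about 1.5 mm, and the arm is still creeping onto the commanded target, which matches. Lower into the rim.

```bash
python3 -m crank '[{"x":0,"y":0,"z":0.006,"ax":0,"ay":0,"az":0,"hand":1},{"x":0,"y":0,"z":0.006,"ax":0,"ay":0,"az":0,"hand":1},{"x":0,"y":0,"z":0.006,"ax":0,"ay":0,"az":0,"hand":1},{"x":0,"y":0,"z":0.004,"ax":0,"ay":0,"az":0,"hand":1},{"x":0,"y":0,"z":0,"ax":0,"ay":0,"az":0,"hand":1},{"x":0,"y":0,"z":0,"ax":0,"ay":0,"az":0,"hand":1},{"x":0,"y":0,"z":0,"ax":0,"ay":0,"az":0,"hand":1}]'; python3 -m crank '[{"x":0,"y":0,"z":0.005,"ax":0,"ay":0,"az":0,"hand":1},{"x":0,"y":0,"z":0.005,"ax":0,"ay":0,"az":0,"hand":1},{"x":0,"y":0,"z":0,"ax":0,"ay":0,"az":0,"hand":1}]'
python3 - <<'E'
from h import *
c=viewer.camera("wrist");save(c,"w7.png");s=status.get_state();print(s["tcp_pos"],s["ft_force"])
E
```

```text
clock: 9.33
tcp_pos: [0.4939, 0.1753, 0.0903]
ee_rot: [[-0.97, -0.242, -0.0], [-0.242, 0.97, -0.0], [0.0, -0.0, -1.0]]
ft_force: [-0.8, 0.4, -2.2]
gripper_width: 0.0088
clock: 9.58
tcp_pos: [0.4932, 0.1752, 0.0792]
ee_rot: [[-0.97, -0.242, -0.001], [-0.242, 0.97, -0.0], [0.001, -0.0, -1.0]]
ft_force: [0.6, 0.7, -2.5]
gripper_width: 0.009
[0.49323713 0.17516664 0.07956784] [ 0.39907666 -0.31183189 -2.54808564]
```

View pics/w7.png

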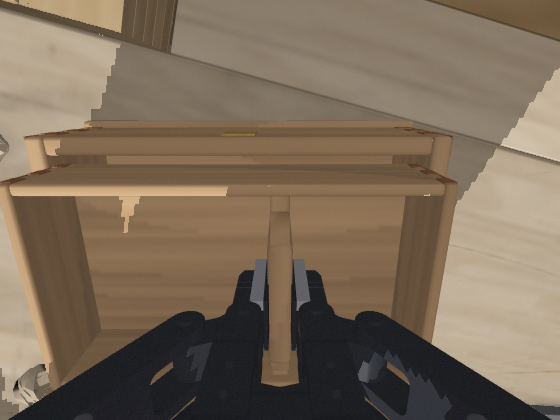

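The till's leading edge is already about 9 mm inside the rim with no contact force. Continue down with 1 mm toward the front.

```bash
python3 -m crank '[{"x":0.001,"y":0,"z":0.005,"ax":0,"ay":0,"az":0,"hand":1},{"x":0,"y":0,"z":0.007,"ax":0,"ay":0,"az":0,"hand":1},{"x":0,"y":0,"z":0.007,"ax":0,"ay":0,"az":0,"hand":1},{"x":0,"y":0,"z":0.007,"ax":0,"ay":0,"az":0,"hand":1},{"x":0,"y":0,"z":0.006,"ax":0,"ay":0,"az":0,"hand":1},{"x":0,"y":0,"z":0.004,"ax":0,"ay":0,"az":0,"hand":1},{"x":0,"y":0,"z":0,"ax":0,"ay":0,"az":0,"hand":1}]'; python3 -m crank '[{"x":0,"y":0,"z":0.003,"ax":0,"ay":0,"az":0,"hand":1},{"x":0,"y":0,"z":0.003,"ax":0,"ay":0,"az":0,"hand":1},{"x":0,"y":0,"z":0.003,"ax":0,"ay":0,"az":0,"hand":1},{"x":0,"y":0,"z":0,"ax":0,"ay":0,"az":0,"hand":1}]'
```

```text
clock: 10.22
tcp_pos: [0.4919, 0.1748, 0.043]
ee_rot: [[-0.97, -0.242, -0.002], [-0.242, 0.97, -0.001], [0.002, -0.0, -1.0]]
ft_force: [-0.7, 0.5, -2.1]
gripper_width: 0.0091
clock: 10.55
tcp_pos: [0.4926, 0.175, 0.0348]
ee_rot: [[-0.97, -0.242, -0.001], [-0.242, 0.97, -0.0], [0.001, -0.0, -1.0]]
ft_force: [-0.9, -0.7, -3.3]
gripper_width: 0.0089
```

```bash
python3 -m crank '[{"x":0,"y":0,"z":0.0015,"ax":0,"ay":0,"az":0,"hand":1},{"x":0,"y":0,"z":0.001,"ax":0,"ay":0,"az":0,"hand":1},{"x":0,"y":0,"z":0,"ax":0,"ay":0,"az":0,"hand":1},{"x":0,"y":0,"z":0,"ax":0,"ay":0,"az":0,"hand":1}]'
```

```text
clock: 10.88
tcp_pos: [0.4929, 0.1751, 0.0328]
ee_rot: [[-0.97, -0.242, 0.0], [-0.242, 0.97, -0.0], [-0.0, -0.0, -1.0]]
ft_force: [0.7, 0.2, -2.8]
gripper_width: 0.0092
```

```bash
python3 -m crank '[{"x":0,"y":0,"z":0.0015,"ax":0,"ay":0,"az":0,"hand":1},{"x":0,"y":0,"z":0.0,"ax":0,"ay":0,"az":0,"hand":1},{"x":0,"y":0,"z":0,"ax":0,"ay":0,"az":0,"hand":1}]';python3 -m crank '[{"x":0,"y":0,"z":0.001,"ax":0,"ay":0,"az":0,"hand":1},{"x":0,"y":0,"z":0.0,"ax":0,"ay":0,"az":0,"hand":1},{"x":0,"y":0,"z":0,"ax":0,"ay":0,"az":0,"hand":1}]'
```

```text
clock: 11.13
tcp_pos: [0.4932, 0.1752, 0.0322]
ee_rot: [[-0.97, -0.242, 0.001], [-0.242, 0.97, 0.0], [-0.001, -0.0, -1.0]]
ft_force: [-2.6, -0.8, 5.0]
gripper_width: 0.0087
clock: 11.38
tcp_pos: [0.4932, 0.1751, 0.0322]
ee_rot: [[-0.97, -0.242, 0.001], [-0.242, 0.97, 0.0], [-0.001, -0.0, -1.0]]
ft_force: [-5.6, -1.1, 14.0]
gripper_width: 0.0091
```

Floor contact felt at 14 N and the height matches. Release and rise.

```bash
python3 -m crank '[{"x":0,"y":0,"z":0,"ax":0,"ay":0,"az":0,"hand":0.3},{"x":0,"y":0,"z":0,"ax":0,"ay":0,"az":0,"hand":0.3},{"x":0,"y":0,"z":0,"ax":0,"ay":0,"az":0,"hand":0.3},{"x":0,"y":0,"z":-0.005,"ax":0,"ay":0,"az":0,"hand":0.3},{"x":0,"y":0,"z":-0.02,"ax":0,"ay":0,"az":0,"hand":0.3},{"x":0,"y":0,"z":-0.04,"ax":0,"ay":0,"az":0,"hand":0.3},{"x":0,"y":0,"z":-0.04,"ax":0,"ay":0,"az":0,"hand":0.3},{"x":0,"y":0,"z":-0.04,"ax":0,"ay":0,"az":0,"hand":0.3},{"x":0,"y":0,"z":-0.03,"ax":0,"ay":0,"az":0,"hand":0.3},{"x":0,"y":0,"z":0,"ax":0,"ay":0,"az":0,"hand":0.3}]'
python3 - <<'E'
from h import *
c=viewer.camera("wrist");save(c,"w8.png");np.savez("w8.npz",P=pts(c))
E
```

```text
clock: 12.22
tcp_pos: [0.497, 0.176, 0.2127]
ee_rot: [[-0.97, -0.242, 0.012], [-0.242, 0.97, 0.003], [-0.012, -0.0, -1.0]]
ft_force: [1.0, 0.5, -0.3]
gripper_width: 0.03
```

View pics/w8.png

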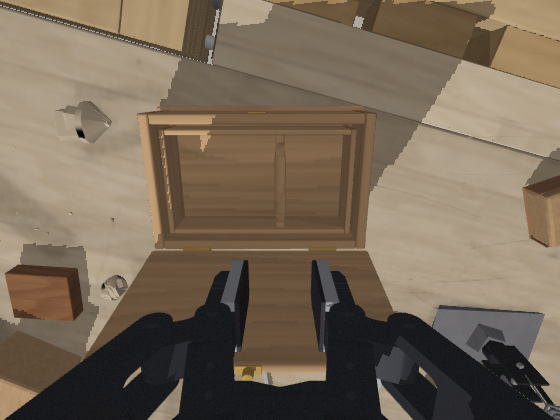

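The till lies in the box, centre about (180,260) in the wrist image, its wide bay on the left (world right). Measure.

Run:
```python
from h import *
P=np.load("w8.npz")["P"];v,u=np.mgrid[0:420,0:560]
th=np.radians(14.0);ex=np.array([np.cos(th),np.sin(th)]);ey=np.array([-ex[1],ex[0]])
C=np.array([.4967,.1562]);B=np.stack([(P[...,:2]-C)@ex,(P[...,:2]-C)@ey,P[...,2]],-1)*1000
W=(v>100)&(v<260)&(u>130)&(u<385)
def rect(n,m):
    k,l,st,_=cv2.connectedComponentsWithStats(m.astype(np.uint8));m=l==1+np.argmax(st[1:,4])
    q=B[m];r=cv2.minAreaRect(q[:,:2].astype(np.float32));print(n,len(q),np.round(r[0],1),np.round(r[1],1),round(r[2],2),np.percentile(q[:,2],[5,50,95]).round(1))
rect("rim",W&(abs(B[...,2]-64)<3.5))
rect("till top",W&(abs(B[...,2]-52)<3)&(abs(B[...,0])<53.4)&(abs(B[...,1])<91.4))
rect("handle",W&(abs(B[...,2]-60)<3)&(abs(B[...,0])<45)&(abs(B[...,1])<70))
for y in (-60,-30,0,40,70):
    m=W&(abs(B[...,1]-y)<3)
    print(y,[(int(x),int(np.median(B[m&(abs(B[...,0]-x)<1.0),2])) if (m&(abs(B[...,0]-x)<1.0)).any() else None) for x in range(-66,70,3)])
for z in (5,):
  for x in (-30,0,30):
    m=W&(abs(B[...,0]-x)<3);print("x",x,[(y,int(np.median(B[m&(abs(B[...,1]-y)<1.2),2])) if (m&(abs(B[...,1]-y)<1.2)).any() else None) for y in list(range(-104,-70,3))+list(range(70,106,3))])
m=W&(abs(B[...,2]-13)<3);q=B[m];A=np.c_[q[:,:2],np.ones(len(q))];print("floor plane",np.linalg.lstsq(A,q[:,2],rcond=None)[0])
```

```text
rim 7270 [ 0.4 -0.4] [127.  202.1] 0.18 [61.7 63.8 65.2]
till top 3289 [ 2.6 -0.9] [101.6 176.2] 0.0 [49.7 51.7 53. ]
handle 667 [ 1.1 19.6] [ 9.3 66.9] 89.71 [57.4 59.5 60.9]
-60 [(-66, 4), (-63, 21), (-60, 63), (-57, 63), (-54, 63), (-51, None), (-48, 39), (-45, 51), (-42, None), (-39, 13), (-36, 13), (-33, 12), (-30, 12), (-27, 13), (-24, 12), (-21, 13), (-18, 12), (-15, 12), (-12, 13), (-9, 12), (-6, 13), (-3, 13), (0, 13), (3, 13), (6, 13), (9, 13), (12, 13), (15, 12), (18, 13), (21, 13), (24, 13), (27, 12), (30, 13), (33, 12), (36, 13), (39, 13), (42, 12), (45, 12), (48, 40), (51, 51), (54, 57), (57, 64), (60, 64), (63, 69), (66, 79), (69, None)]
-30 [(-66, 4), (-63, 22), (-60, 63), (-57, 64), (-54, 63), (-51, None), (-48, 39), (-45, 51), (-42, None), (-39, 12), (-36, 12), (-33, 13), (-30, 12), (-27, 12), (-24, 13), (-21, 12), (-18, 12), (-15, 13), (-12, 12), (-9, 12), (-6, 13), (-3, 13), (0, 13), (3, 12), (6, 13), (9, 12), (12, 13), (15, 12), (18, 13), (21, 13), (24, 13), (27, 12), (30, 13), (33, 13), (36, 13), (39, 12), (42, 12), (45, 12), (48, 39), (51, 51), (54, 56), (57, 6
[... 1660 characters left out ...]
(76, 12), (79, 13), (82, 33), (85, 52), (88, None), (91, 51), (94, 64), (97, 63), (100, 63), (103, None)]
x 0 [(-104, None), (-101, 63), (-98, 63), (-95, 63), (-92, 55), (-89, 51), (-86, 52), (-83, 31), (-80, 13), (-77, 13), (-74, 12), (-71, 12), (70, 12), (73, 13), (76, 12), (79, 12), (82, 33), (85, 51), (88, None), (91, 50), (94, 64), (97, 64), (100, 63), (103, None)]
x 30 [(-104, None), (-101, 63), (-98, 63), (-95, 63), (-92, 56), (-89, 52), (-86, 52), (-83, 31), (-80, 12), (-77, 13), (-74, 12), (-71, 13), (70, 12), (73, 12), (76, 13), (79, 13), (82, 33), (85, 51), (88, 50), (91, 52), (94, 64), (97, 64), (100, 63), (103, None)]
floor plane [ 1.98603543e-03 -5.55820407e-04  1.30540752e+01]
```

Till home: wall tops at 51.7 mm, floor at 13 mm, level, offset about (2,−1) mm. Go to the brown tray.

```bash
python3 -m crank '[{"x":0.0112,"y":-0.035,"z":0,"ax":0,"ay":0,"az":0,"hand":0.3},{"x":0.0112,"y":-0.0387,"z":0,"ax":0,"ay":0,"az":0,"hand":0.3},{"x":0.0112,"y":-0.0387,"z":0,"ax":0,"ay":0,"az":0,"hand":0.3},{"x":0.0112,"y":-0.0387,"z":0,"ax":0,"ay":0,"az":0,"hand":0.3},{"x":0.0112,"y":-0.0387,"z":0,"ax":0,"ay":0,"az":0,"hand":0.3},{"x":0.0112,"y":-0.0387,"z":0,"ax":0,"ay":0,"az":0,"hand":0.3},{"x":0.0112,"y":-0.0387,"z":0,"ax":0,"ay":0,"az":0,"hand":0.3},{"x":0.0112,"y":-0.0387,"z":0,"ax":0,"ay":0,"az":0,"hand":0.3},{"x":0.0112,"y":-0.0387,"z":0,"ax":0,"ay":0,"az":5,"hand":0.3},{"x":0,"y":0,"z":0,"ax":0,"ay":0,"az":5,"hand":0.3}]'
python3 -m crank '[{"x":0,"y":0,"z":0,"ax":0,"ay":0,"az":0,"hand":0.3},{"x":0,"y":0,"z":0,"ax":0,"ay":0,"az":0,"hand":0.3},{"x":0,"y":0,"z":0,"ax":0,"ay":0,"az":0,"hand":0.3}]'
python3 - <<'E'
from h import *
c=viewer.camera("wrist");save(c,"w9.png");P=pts(c);np.savez("w9.npz",P=P)
def fit(name,xr,yr,zr):
        m=(P[...,0]>xr[0])&(P[...,0]<xr[1])&(P[...,1]>yr[0])&(P[...,1]<yr[1])&(P[...,2]>zr[0])&(P[...,2]<zr[1])
        k,l,st,_=cv2.connectedComponentsWithStats(m.astype(np.uint8)); m=l==1+np.argmax(st[1:,4])
        q=P[m];r=cv2.minAreaRect((q[:,:2]*1000).astype(np.float32));print(name,len(q),np.round(r[0],1),np.round(r[1],1),round(r[2],1),np.round(np.percentile(q[:,2],[5,50,95]),4))
fit("tray",(.42,.55),(-.26,-.12),(.024,.06))
fit("tray handle",(.42,.55),(-.26,-.12),(.042,.06))
s=status.get_state();print(s["tcp_pos"],s["ee_rot"])
E
```

```text
clock: 13.1
tcp_pos: [0.4775, -0.1902, 0.2038]
ee_rot: [[-0.998, -0.058, -0.002], [-0.058, 0.998, -0.003], [0.002, -0.003, -1.0]]
ft_force: [-0.5, -0.2, -0.7]
gripper_width: 0.0298
clock: 13.35
tcp_pos: [0.4778, -0.1825, 0.2044]
ee_rot: [[-0.997, -0.073, -0.002], [-0.073, 0.997, 0.001], [0.002, 0.001, -1.0]]
ft_force: [0.0, 0.8, -0.3]
gripper_width: 0.0298
tray 2662 [ 483.4 -183.2] [84.7 92.1] 3.6 [0.0261 0.03   0.0471]
tray handle 543 [ 482.9 -183.1] [49.   9.5] 3.9 [0.0442 0.0465 0.0479]
[ 0.47801363 -0.18228603  0.20468311] [[-9.97347534e-01 -7.27755802e-02 -1.26925617e-03]
 [-7.27766722e-02  9.97347911e-01  8.36418539e-04]
 [ 1.20501914e-03  9.26572207e-04 -9.99998845e-01]]
```

View pics/w9.png

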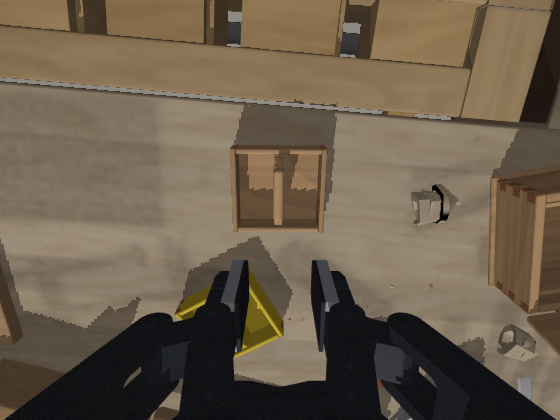

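The wrist view shows the brown tray at (190,280), handle along column 278; yellow one at (320,235) is left alone. Handle at (483,−183). Descend.

```bash
python3 -m crank '[{"x":-0.005,"y":-0.0012,"z":0.03,"ax":0,"ay":0,"az":0,"hand":0.3},{"x":0,"y":0,"z":0.04,"ax":0,"ay":0,"az":0,"hand":0.3},{"x":0,"y":0,"z":0.04,"ax":0,"ay":0,"az":0,"hand":0.3},{"x":0,"y":0,"z":0.03,"ax":0,"ay":0,"az":0,"hand":0.3},{"x":0,"y":0,"z":0,"ax":0,"ay":0,"az":0,"hand":0.3},{"x":0,"y":0,"z":0,"ax":0,"ay":0,"az":0,"hand":0.3},{"x":0,"y":0,"z":0,"ax":0,"ay":0,"az":0,"hand":0.3}]'
```

```text
clock: 13.98
tcp_pos: [0.4847, -0.1843, 0.067]
ee_rot: [[-0.997, -0.071, 0.002], [-0.071, 0.997, -0.001], [-0.002, -0.001, -1.0]]
ft_force: [0.9, -0.4, 0.5]
gripper_width: 0.03
```

```bash
python3 -m crank '[{"x":0.001,"y":0.001,"z":0.02,"ax":0,"ay":0,"az":0,"hand":0.3},{"x":0,"y":0,"z":0.02,"ax":0,"ay":0,"az":0,"hand":0.3},{"x":0,"y":0,"z":0.008,"ax":0,"ay":0,"az":0,"hand":0.3},{"x":0,"y":0,"z":0,"ax":0,"ay":0,"az":0,"hand":0.3},{"x":0,"y":0,"z":0,"ax":0,"ay":0,"az":0,"hand":0.3},{"x":0,"y":0,"z":0,"ax":0,"ay":0,"az":0,"hand":0.3}]'
python3 -m crank '[{"x":0,"y":0,"z":0,"ax":0,"ay":0,"az":0,"hand":1},{"x":0,"y":0,"z":0,"ax":0,"ay":0,"az":0,"hand":1},{"x":0,"y":0,"z":0,"ax":0,"ay":0,"az":0,"hand":1},{"x":0,"y":0,"z":0,"ax":0,"ay":0,"az":0,"hand":1},{"x":0,"y":0,"z":0,"ax":0,"ay":0,"az":0,"hand":1}]'
```

```text
clock: 14.48
tcp_pos: [0.4838, -0.1843, 0.0191]
ee_rot: [[-0.998, -0.07, 0.003], [-0.07, 0.998, -0.002], [-0.003, -0.002, -1.0]]
ft_force: [0.1, 0.9, 0.6]
gripper_width: 0.03
clock: 14.9
tcp_pos: [0.4836, -0.1843, 0.0187]
ee_rot: [[-0.998, -0.07, 0.003], [-0.07, 0.998, -0.001], [-0.002, -0.002, -1.0]]
ft_force: [-0.4, -0.2, 6.1]
gripper_width: 0.0088
```

```bash
python3 -m crank '[{"x":0,"y":0,"z":-0.01,"ax":0,"ay":0,"az":0,"hand":1},{"x":0,"y":0,"z":-0.03,"ax":0,"ay":0,"az":0,"hand":1},{"x":0,"y":0,"z":-0.04,"ax":0,"ay":0,"az":0,"hand":1},{"x":0,"y":0,"z":-0.04,"ax":0,"ay":0,"az":0,"hand":1},{"x":0,"y":0,"z":-0.03,"ax":0,"ay":0,"az":-5,"hand":1},{"x":0,"y":0,"z":0,"ax":0,"ay":0,"az":-5,"hand":1},{"x":0,"y":0,"z":0,"ax":0,"ay":0,"az":0,"hand":1},{"x":0,"y":0,"z":0,"ax":0,"ay":0,"az":0,"hand":1},{"x":0,"y":0,"z":0,"ax":0,"ay":0,"az":0,"hand":1}]'
python3 - <<'E'
from h import *
c=viewer.camera("wrist");save(c,"w10.png");P=pts(c);s=status.get_state()
R=np.array(s["ee_rot"]);p=np.array(s["tcp_pos"]);Q=(P-p)@R*1000
print(p,R[:,0]); v,u=np.mgrid[0:420,0:560]
m=(P[...,2]>p[2]-.03)&(v<330)&(abs(Q[...,1])<60)&(abs(Q[...,0]-20)<45)
np.savez("w10.npz",Q=Q)
w=m&(abs(Q[...,2]+11)<5)
q=Q[w];print(len(q),np.percentile(q,[1,50,99],axis=0).round(1))
f=w&(Q[...,0]>34);q=Q[f];print("front",np.percentile(q,[1,50,99],axis=0).round(1))
for lo,hi in((-60,-36),(36,60)):
    q=Q[w&(Q[...,1]>lo)&(Q[...,1]<hi)];print(np.percentile(q,[1,50,99],axis=0).round(1),np.polyfit(q[:,0],q[:,1],1).round(3))
E
```

```text
clock: 15.65
tcp_pos: [0.4812, -0.183, 0.1662]
ee_rot: [[-0.971, -0.24, -0.002], [-0.24, 0.971, 0.001], [0.002, 0.002, -1.0]]
ft_force: [-0.3, -0.4, -0.7]
gripper_width: 0.0092
[ 0.48113512 -0.18294128  0.16592702] [-0.97068969 -0.24032367  0.00246147]
7074 [[-11.5 -45.3 -15.6]
 [ 34.    0.2 -11.2]
 [ 42.3  45.4  -6.2]]
front [[ 34.2 -44.9 -12.8]
 [ 40.1   0.2 -11.2]
 [ 42.4  45.   -6.2]]
[[-12.3 -45.6 -12.7]
 [ 19.5 -42.2 -11.2]
 [ 42.4 -36.6  -6.2]] [ 2.4000e-02 -4.2787e+01]
[[-12.3  36.6 -12.7]
 [ 19.7  42.2 -11.2]
 [ 42.3  45.7  -6.2]] [-2.4000e-02  4.2782e+01]
```

View pics/w10.png

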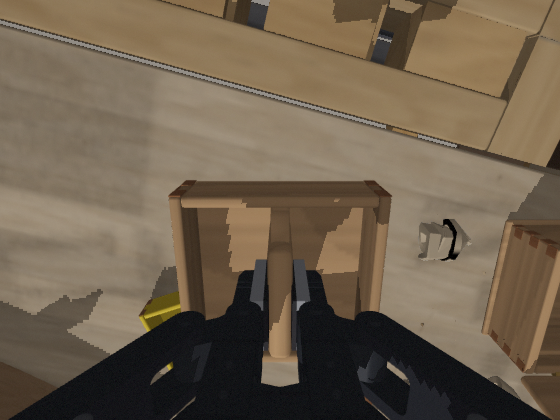

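Tray sits centred and square in the hand, underside 18.8 mm past the TCP. Carry it over the bay.

```bash
python3 -m crank '[{"x":-0.0124,"y":0.0364,"z":0,"ax":0,"ay":0,"az":0,"hand":1},{"x":-0.0124,"y":0.0364,"z":0,"ax":0,"ay":0,"az":0,"hand":1},{"x":-0.0124,"y":0.0364,"z":0,"ax":0,"ay":0,"az":0,"hand":1},{"x":-0.0124,"y":0.0364,"z":0,"ax":0,"ay":0,"az":0,"hand":1},{"x":-0.0124,"y":0.0364,"z":0,"ax":0,"ay":0,"az":0,"hand":1},{"x":-0.0124,"y":0.0364,"z":0,"ax":0,"ay":0,"az":0,"hand":1},{"x":-0.0124,"y":0.0364,"z":0,"ax":0,"ay":0,"az":0,"hand":1},{"x":-0.0124,"y":0.0364,"z":0,"ax":0,"ay":0,"az":0,"hand":1},{"x":0,"y":0,"z":0,"ax":0,"ay":0,"az":0,"hand":1}]'
python3 -m crank '[{"x":0,"y":0,"z":0.03,"ax":0,"ay":0,"az":0,"hand":1},{"x":0,"y":0,"z":0.025,"ax":0,"ay":0,"az":0,"hand":1},{"x":0,"y":0,"z":0.005,"ax":0,"ay":0,"az":0,"hand":1},{"x":0,"y":0,"z":0,"ax":0,"ay":0,"az":0,"hand":1},{"x":0,"y":0,"z":0,"ax":0,"ay":0,"az":0,"hand":1},{"x":0,"y":0,"z":0,"ax":0,"ay":0,"az":0,"hand":1},{"x":0,"y":0,"z":0,"ax":0,"ay":0,"az":0,"hand":1}]'
python3 - <<'E'
from h import *
c=viewer.camera("wrist");save(c,"w11.png");P=pts(c);s=status.get_state()
R=np.array(s["ee_rot"]);p=np.array(s["tcp_pos"]);Q=(P-p)@R*1000
np.savez("w11.npz",P=P,Q=Q);print(p,R[:,0],R[:,2])
E
```

```text
clock: 16.45
tcp_pos: [0.5072, 0.129, 0.1659]
ee_rot: [[-0.969, -0.248, -0.002], [-0.248, 0.969, 0.003], [0.001, 0.004, -1.0]]
ft_force: [0.1, -0.2, -0.4]
gripper_width: 0.0092
clock: 17.03
tcp_pos: [0.5095, 0.1228, 0.1088]
ee_rot: [[-0.971, -0.241, 0.003], [-0.241, 0.971, 0.0], [-0.003, -0.0, -1.0]]
ft_force: [0.5, 0.0, -1.0]
gripper_width: 0.009
[0.50944755 0.12278999 0.10868943] [-0.97049998 -0.24108731 -0.00258888] [ 2.61255544e-03  2.21429654e-04 -9.99996563e-01]
```

View pics/w11.png

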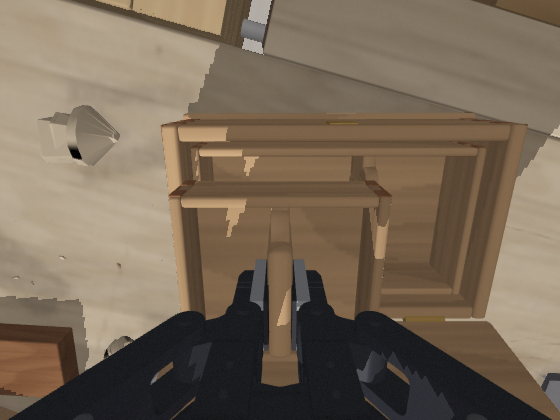

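The view shows the tray above the wide bay, with the till front wall at row 151 and its handle at column 368. Measure the walls in the tool frame.

Run:
```python
from h import *
d=np.load("w11.npz");P,Q=d["P"],d["Q"];v,u=np.mgrid[0:420,0:560]
def show(n,m):
    q=Q[m];print(n,len(q),np.percentile(q,[2,50,98],axis=0).round(1).tolist())
z=P[...,2]
show("till front top",(abs(z-.052)<.003)&(v>140)&(v<165)&(u>215)&(u<460))
show("rim front",(abs(z-.064)<.0025)&(v>115)&(v<145)&(u>190)&(u<500))
show("till right end",(abs(z-.052)<.003)&(v>170)&(v<280)&(u>440)&(u<490))
show("till left end",(abs(z-.052)<.003)&(v>155)&(v<185)&(u>180)&(u<210))
show("handle",(abs(z-.060)<.003)&(v>150)&(v<190)&(u>350)&(u<385))
show("partition",(abs(z-.052)<.003)&(v>150)&(v<172)&(u>350)&(u<385))
show("tray front",(Q[...,2]<-6)&(Q[...,2]>-16)&(v>180)&(v<210)&(u>200)&(u<360))
r=np.where((abs(z-.052)<.003)&(v==151))[1];print(r.min(),r.max(),Q[151,r.min()],Q[151,r.max()])
```

```text
till front top 2026 [[48.2, -35.3, 55.3], [50.6, 35.2, 56.9], [52.7, 103.8, 59.1]]
rim front 5071 [[58.3, -45.5, 43.3], [62.4, 35.3, 44.8], [66.5, 116.9, 46.6]]
till right end 1657 [[-33.8, 117.3, 54.0], [4.1, 120.9, 57.0], [37.4, 127.4, 59.5]]
till left end 295 [[33.5, -56.5, 54.2], [40.8, -51.0, 56.9], [47.8, -45.8, 59.3]]
handle 15 [[32.7, 51.9, 50.6], [35.1, 55.9, 51.2], [35.7, 58.5, 51.5]]
partition 232 [[38.9, 42.8, 55.1], [49.0, 53.2, 56.7], [50.8, 61.7, 59.4]]
tray front 2285 [[37.2, -31.1, -12.4], [40.4, 0.2, -11.0], [42.2, 31.6, -6.5]]
183 496 [ 51.21537131 -56.31136404  53.59773635] [ 51.04692419 126.73008475  54.36806696]
```

```bash
python3 -m crank '[{"x":0.0015,"y":0.0005,"z":0.01,"ax":0,"ay":0,"az":0,"hand":1},{"x":0,"y":0,"z":0.01,"ax":0,"ay":0,"az":0,"hand":1},{"x":0,"y":0,"z":0.003,"ax":0,"ay":0,"az":0,"hand":1},{"x":0,"y":0,"z":0,"ax":0,"ay":0,"az":0,"hand":1},{"x":0,"y":0,"z":0,"ax":0,"ay":0,"az":0,"hand":1},{"x":0,"y":0,"z":0,"ax":0,"ay":0,"az":0,"hand":1},{"x":0,"y":0,"z":0,"ax":0,"ay":0,"az":0,"hand":1},{"x":0,"y":0,"z":0,"ax":0,"ay":0,"az":0,"hand":1}]'
python3 - <<'E'
from h import *
c=viewer.camera("wrist");save(c,"w12.png");P=pts(c);s=status.get_state()
R=np.array(s["ee_rot"]);p=np.array(s["tcp_pos"]);Q=(P-p)@R*1000
print(p,R[:,0],R[:,2]);z=P[...,2]
def show(n,m):
    q=Q[m];print(n,len(q),np.percentile(q,[2,50,98],axis=0).round(1).tolist())
A=abs(z-.052)<.003
show("front",A&(Q[...,0]>44)&(Q[...,0]<55)&(Q[...,1]>-35)&(Q[...,1]<100))
show("right",A&(abs(Q[...,0])<35)&(Q[...,1]>112)&(Q[...,1]<130))
show("left",A&(abs(Q[...,0])<48)&(Q[...,1]<-45)&(Q[...,1]>-59))
show("tray front",(Q[...,2]<-6)&(Q[...,2]>-16)&(Q[...,0]>30)&(Q[...,0]<48)&(abs(Q[...,1])<32))
E
```

```text
clock: 17.75
tcp_pos: [0.507, 0.1231, 0.0847]
ee_rot: [[-0.97, -0.242, 0.001], [-0.242, 0.97, -0.0], [-0.001, -0.0, -1.0]]
ft_force: [0.5, 0.6, -0.4]
gripper_width: 0.0088
[0.50697402 0.12309938 0.08458963] [-9.70347387e-01 -2.41713890e-01 -5.87051412e-04] [ 6.14813315e-04 -3.94317153e-05 -9.99999810e-01]
front 2511 [[45.6, -32.3, 31.5], [48.1, 33.0, 32.9], [50.3, 97.5, 35.1]]
right 2083 [[-33.2, 116.4, 29.8], [2.8, 120.3, 32.9], [33.8, 126.6, 35.4]]
left 313 [[34.3, -57.5, 30.0], [43.1, -52.2, 32.7], [47.9, -45.8, 35.2]]
tray front 2586 [[31.1, -30.4, -14.9], [40.0, -0.1, -11.1], [42.2, 30.4, -6.5]]
```

View pics/w12.png

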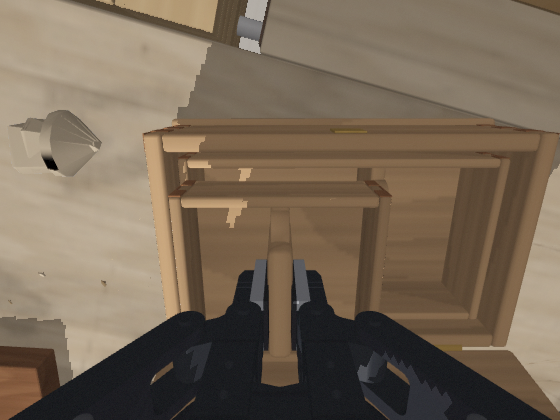

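Aligned to within 0.5 mm. Insert.

```bash
python3 -m crank '[{"x":0,"y":0,"z":0.007,"ax":0,"ay":0,"az":0,"hand":1},{"x":0,"y":0,"z":0.007,"ax":0,"ay":0,"az":0,"hand":1},{"x":0,"y":0,"z":0.007,"ax":0,"ay":0,"az":0,"hand":1},{"x":0,"y":0,"z":0,"ax":0,"ay":0,"az":0,"hand":1},{"x":0,"y":0,"z":0,"ax":0,"ay":0,"az":0,"hand":1}]'
python3 -m crank '[{"x":0,"y":0,"z":0.007,"ax":0,"ay":0,"az":0,"hand":1},{"x":0,"y":0,"z":0.007,"ax":0,"ay":0,"az":0,"hand":1},{"x":0,"y":0,"z":0.007,"ax":0,"ay":0,"az":0,"hand":1},{"x":0,"y":0,"z":0.005,"ax":0,"ay":0,"az":0,"hand":1},{"x":0,"y":0,"z":0,"ax":0,"ay":0,"az":0,"hand":1},{"x":0,"y":0,"z":0,"ax":0,"ay":0,"az":0,"hand":1}]'
```

```text
clock: 18.22
tcp_pos: [0.5057, 0.1229, 0.0623]
ee_rot: [[-0.97, -0.242, -0.002], [-0.242, 0.97, -0.0], [0.002, 0.0, -1.0]]
ft_force: [0.6, -0.9, -0.9]
gripper_width: 0.0088
clock: 18.72
tcp_pos: [0.5061, 0.123, 0.0367]
ee_rot: [[-0.97, -0.242, -0.001], [-0.242, 0.97, -0.0], [0.001, 0.0, -1.0]]
ft_force: [1.6, -0.9, -1.0]
gripper_width: 0.0089
```

```bash
python3 -m crank '[{"x":0,"y":0,"z":0.003,"ax":0,"ay":0,"az":0,"hand":1},{"x":0,"y":0,"z":0.001,"ax":0,"ay":0,"az":0,"hand":1},{"x":0,"y":0,"z":0,"ax":0,"ay":0,"az":0,"hand":1},{"x":0,"y":0,"z":0,"ax":0,"ay":0,"az":0,"hand":1}]'
python3 -m crank '[{"x":0,"y":0,"z":0.0015,"ax":0,"ay":0,"az":0,"hand":1},{"x":0,"y":0,"z":0,"ax":0,"ay":0,"az":0,"hand":1},{"x":0,"y":0,"z":0,"ax":0,"ay":0,"az":0,"hand":1}]'
```

```text
clock: 19.05
tcp_pos: [0.5068, 0.1231, 0.0334]
ee_rot: [[-0.97, -0.242, 0.0], [-0.242, 0.97, -0.0], [-0.0, -0.0, -1.0]]
ft_force: [-0.8, -0.1, -0.5]
gripper_width: 0.0091
clock: 19.3
tcp_pos: [0.5067, 0.1231, 0.0318]
ee_rot: [[-0.97, -0.242, 0.0], [-0.242, 0.97, -0.0], [-0.0, -0.0, -1.0]]
ft_force: [0.8, -0.5, -0.8]
gripper_width: 0.0089
```

```bash
python3 -m crank '[{"x":0,"y":0,"z":0.0012,"ax":0,"ay":0,"az":0,"hand":1},{"x":0,"y":0,"z":0,"ax":0,"ay":0,"az":0,"hand":1},{"x":0,"y":0,"z":0,"ax":0,"ay":0,"az":0,"hand":1}]'
python3 -m crank '[{"x":0,"y":0,"z":0.0008,"ax":0,"ay":0,"az":0,"hand":1},{"x":0,"y":0,"z":0,"ax":0,"ay":0,"az":0,"hand":1},{"x":0,"y":0,"z":0,"ax":0,"ay":0,"az":0,"hand":1}]'
```

```text
clock: 19.55
tcp_pos: [0.5068, 0.1231, 0.0317]
ee_rot: [[-0.97, -0.242, 0.001], [-0.242, 0.97, -0.0], [-0.001, -0.0, -1.0]]
ft_force: [-2.2, -1.1, 8.3]
gripper_width: 0.0092
clock: 19.8
tcp_pos: [0.5068, 0.1231, 0.0317]
ee_rot: [[-0.97, -0.242, 0.001], [-0.242, 0.97, -0.0], [-0.001, -0.0, -1.0]]
ft_force: [-6.0, -1.2, 16.3]
gripper_width: 0.0092
```

Contact at exactly the expected height. Release, rise and look.

```bash
python3 -m crank '[{"x":0,"y":0,"z":0,"ax":0,"ay":0,"az":0,"hand":0.35},{"x":0,"y":0,"z":0,"ax":0,"ay":0,"az":0,"hand":0.35},{"x":0,"y":0,"z":0,"ax":0,"ay":0,"az":0,"hand":0.35},{"x":0,"y":0,"z":-0.005,"ax":0,"ay":0,"az":0,"hand":0.35},{"x":0,"y":0,"z":-0.02,"ax":0,"ay":0,"az":0,"hand":0.35},{"x":0,"y":0,"z":-0.04,"ax":0,"ay":0,"az":0,"hand":0.35},{"x":0,"y":0,"z":-0.04,"ax":0,"ay":0,"az":0,"hand":0.35},{"x":0,"y":0,"z":-0.04,"ax":0,"ay":0,"az":0,"hand":0.35},{"x":0,"y":0,"z":-0.04,"ax":0,"ay":0,"az":0,"hand":0.35},{"x":0,"y":0,"z":-0.0,"ax":0,"ay":0,"az":0,"hand":0.35}]'
python3 - <<'E'
from h import *
c=viewer.camera("wrist");save(c,"w13.png");P=pts(c);v,u=np.mgrid[0:420,0:560]
th=np.radians(14.0);ex=np.array([np.cos(th),np.sin(th)]);ey=np.array([-ex[1],ex[0]])
C=np.array([.4967,.1562]);B=np.stack([(P[...,:2]-C)@ex,(P[...,:2]-C)@ey,P[...,2]],-1)*1000
def rect(n,m):
    k,l,st,_=cv2.connectedComponentsWithStats(m.astype(np.uint8),connectivity=8);m=l==1+np.argmax(st[1:,4])
    q=B[m];r=cv2.minAreaRect(q[:,:2].astype(np.float32));A=np.c_[q[:,:2],np.ones(len(q))]
    print(n,len(q),np.round(r[0],1),np.round(r[1],1),round(r[2],2),np.percentile(q[:,2],[5,50,95]).round(1),np.linalg.lstsq(A,q[:,2],rcond=None)[0].round(4))
W=(abs(B[...,0])<70)&(abs(B[...,1])<110)
rect("rim",W&(abs(B[...,2]-64)<3.5))
I=(abs(B[...,0])<53)&(abs(B[...,1])<91)
rect("till top",I&(abs(B[...,2]-52)<3))
rect("tray top",I&(abs(B[...,2]-43)<3))
rect("handles",I&(abs(B[...,2]-60)<3)&(B[...,1]>5)&(abs(B[...,0])<45))
rect("tray handle",I&(abs(B[...,2]-60)<3)&(B[...,1]<0)&(abs(B[...,0])<45))
m=(B[...,2]>80)&(B[...,2]<200)&(B[...,0]>55)&(B[...,0]<110)&(abs(B[...,1])<95)&(v<400);q=B[m];A=np.c_[q[:,2]-64,np.ones(len(q))];print("lid",len(q),np.linalg.lstsq(A,q[:,0],rcond=None)[0],q.max(0))
print(status.get_state()["tcp_pos"])
E
```

```text
clock: 20.63
tcp_pos: [0.5111, 0.1236, 0.2234]
ee_rot: [[-0.97, -0.242, 0.014], [-0.242, 0.97, 0.002], [-0.014, -0.002, -1.0]]
ft_force: [1.1, 0.7, 0.8]
gripper_width: 0.028
rim 6803 [ 0.7 -0.2] [202.  127.3] 89.99 [61.8 63.8 65.2] [ 2.00000e-03 -6.00000e-04  6.37121e+01]
till top 3152 [ 2. -1.] [100.9 176. ] 0.05 [49.8 51.7 53. ] [ 1.00000e-04 -1.00000e-03  5.16046e+01]
tray top 1729 [  1.6 -34.6] [92.1 84. ] 89.94 [41.2 42.8 44.1] [ 3.0000e-04 -7.0000e-04  4.2701e+01]
handles 647 [ 2. 19.] [65.1 10. ] 0.25 [57.4 59.5 61. ] [9.0000e-04 5.0200e-02 5.8436e+01]
tray handle 507 [  1.4 -34.9] [49.2  9.3] 0.31 [58.2 59.7 60.9] [ 5.00000e-03 -1.29000e-02  5.91716e+01]
lid 15023 [ 0.12689292 62.27375992] [ 86.66682798  94.98896965 195.02343822]
[0.51010657 0.12348184 0.21987735]
```

View pics/w13.png

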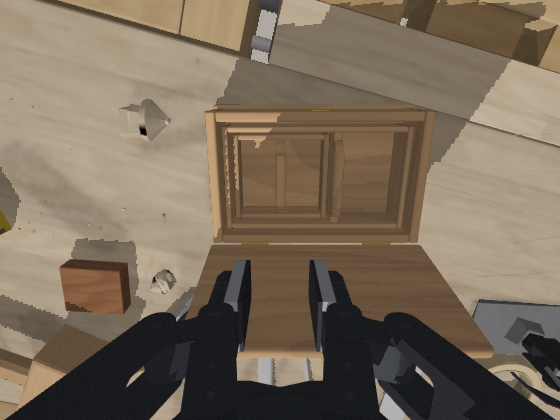

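The view shows the tray seated in the till's wide bay (280,175) and both in the box: tray top 42.8 mm, till top 51.7 mm, handles 60 mm, all level, tray about 0.5 mm off the bay's centre. The lid stands at about 97°. I go over it with shut fingers and down behind it.

```bash
python3 -m crank '[{"x":0,"y":0.01,"z":-0.02,"ax":0,"ay":0,"az":0,"hand":1},{"x":0,"y":0.025,"z":-0.02,"ax":0,"ay":0,"az":0,"hand":1},{"x":-0.025,"y":0,"z":0,"ax":0,"ay":0,"az":0,"hand":1},{"x":-0.035,"y":0,"z":0,"ax":0,"ay":0,"az":0,"hand":1},{"x":-0.035,"y":0,"z":0,"ax":0,"ay":0,"az":0,"hand":1},{"x":-0.022,"y":0,"z":0,"ax":0,"ay":0,"az":0,"hand":1},{"x":0,"y":0,"z":0,"ax":0,"ay":0,"az":0,"hand":1},{"x":0,"y":0,"z":0,"ax":0,"ay":0,"az":0,"hand":1},{"x":0,"y":0,"z":0,"ax":0,"ay":0,"az":0,"hand":1}]'
cat >> h.py <<'E'
def boxpos():
    s=status.get_state();th=np.radians(14.0);ex=np.array([np.cos(th),np.sin(th)]);ey=np.array([-ex[1],ex[0]])
    p=np.array(s["tcp_pos"]);d=p[:2]-np.array([.4972,.1562]);print("box-frame tcp",np.round([d@ex*1e3,d@ey*1e3,p[2]*1e3],1),"F",np.round(s["ft_force"],1))
E
python3 -c "from h import *;boxpos()"
```

```text
clock: 21.43
tcp_pos: [0.6107, 0.1851, 0.2534]
ee_rot: [[-0.97, -0.242, -0.003], [-0.242, 0.97, -0.001], [0.003, 0.0, -1.0]]
ft_force: [0.0, -0.7, 0.0]
gripper_width: -0.0003
box-frame tcp [117.1   0.6 253.4] F [ 0.  -0.7  0. ]
```

```bash
python3 -m crank '[{"x":-0.003,"y":0,"z":0.03,"ax":0,"ay":0,"az":0,"hand":1},{"x":0,"y":0,"z":0.03,"ax":0,"ay":0,"az":0,"hand":1},{"x":0,"y":0,"z":0.026,"ax":0,"ay":0,"az":0,"hand":1},{"x":0,"y":0,"z":0,"ax":0,"ay":0,"az":0,"hand":1},{"x":0,"y":0,"z":0,"ax":0,"ay":0,"az":0,"hand":1}]'
python3 - <<'E'
from h import *
boxpos();c=viewer.camera("scene");save(c,"s14.png")
E
```

```text
clock: 21.85
tcp_pos: [0.612, 0.1855, 0.1678]
ee_rot: [[-0.97, -0.242, -0.004], [-0.242, 0.97, -0.001], [0.005, 0.0, -1.0]]
ft_force: [0.3, -1.0, 0.7]
gripper_width: -0.0002
box-frame tcp [118.5   0.7 167.8] F [ 0.3 -1.   0.7]
```

View pics/s14.png

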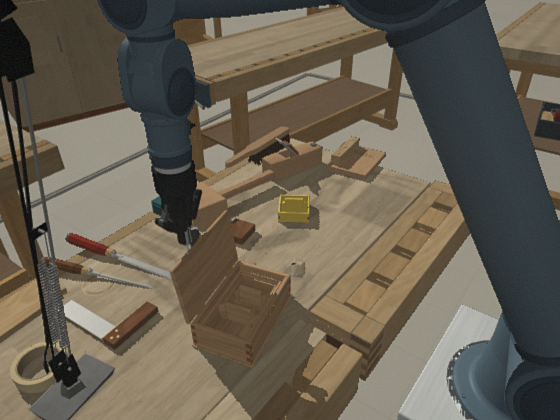

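The gripper is behind the lid at (235,190). Push it over.

```bash
python3 -m crank '[{"x":0.01,"y":0,"z":0,"ax":0,"ay":0,"az":0,"hand":1},{"x":0.01,"y":0,"z":0,"ax":0,"ay":0,"az":0,"hand":1},{"x":0.01,"y":0,"z":0,"ax":0,"ay":0,"az":0,"hand":1},{"x":0.01,"y":0,"z":0,"ax":0,"ay":0,"az":0,"hand":1},{"x":0.01,"y":0,"z":0,"ax":0,"ay":0,"az":0,"hand":1},{"x":0.01,"y":0,"z":0,"ax":0,"ay":0,"az":0,"hand":1},{"x":0,"y":0,"z":0,"ax":0,"ay":0,"az":0,"hand":1}]'
python3 -m crank '[{"x":0.009,"y":0,"z":0.002,"ax":0,"ay":0,"az":0,"hand":1},{"x":0.009,"y":0,"z":0.003,"ax":0,"ay":0,"az":0,"hand":1},{"x":0.009,"y":0,"z":0.003,"ax":0,"ay":0,"az":0,"hand":1},{"x":0.008,"y":0,"z":0.005,"ax":0,"ay":0,"az":0,"hand":1},{"x":0.008,"y":0,"z":0.005,"ax":0,"ay":0,"az":0,"hand":1},{"x":0.008,"y":0,"z":0.005,"ax":0,"ay":0,"az":0,"hand":1},{"x":0,"y":0,"z":0,"ax":0,"ay":0,"az":0,"hand":1}]'
python3 - <<'E'
from h import *
boxpos();c=viewer.camera("scene");save(c,"s15.png")
E
```

```text
clock: 22.48
tcp_pos: [0.557, 0.1716, 0.1723]
ee_rot: [[-0.97, -0.242, 0.005], [-0.242, 0.97, 0.001], [-0.005, -0.001, -1.0]]
ft_force: [-0.1, -0.0, 0.4]
gripper_width: 0.0001
clock: 23.07
tcp_pos: [0.5069, 0.1592, 0.147]
ee_rot: [[-0.97, -0.242, 0.001], [-0.242, 0.97, 0.0], [-0.001, -0.0, -1.0]]
ft_force: [-1.2, 0.8, 0.3]
gripper_width: 0.0002
box-frame tcp [ 10.1   0.5 147. ] F [-1.2  0.8  0.3]
```

View pics/s15.png

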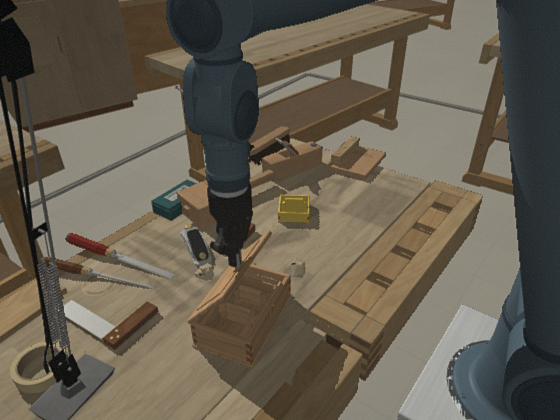

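The lid is at about 45° and following the finger. Continue the arc down.

```bash
python3 -m crank '[{"x":0.007,"y":0,"z":0.006,"ax":0,"ay":0,"az":0,"hand":1},{"x":0.007,"y":0,"z":0.007,"ax":0,"ay":0,"az":0,"hand":1},{"x":0.007,"y":0,"z":0.007,"ax":0,"ay":0,"az":0,"hand":1},{"x":0.005,"y":0,"z":0.008,"ax":0,"ay":0,"az":0,"hand":1},{"x":0.004,"y":0,"z":0.008,"ax":0,"ay":0,"az":0,"hand":1},{"x":0.004,"y":0,"z":0.008,"ax":0,"ay":0,"az":0,"hand":1},{"x":0,"y":0,"z":0,"ax":0,"ay":0,"az":0,"hand":1}]'
python3 -m crank '[{"x":0.003,"y":0,"z":0.007,"ax":0,"ay":0,"az":0,"hand":1},{"x":0.002,"y":0,"z":0.007,"ax":0,"ay":0,"az":0,"hand":1},{"x":0.001,"y":0,"z":0.006,"ax":0,"ay":0,"az":0,"hand":1},{"x":0,"y":0,"z":0,"ax":0,"ay":0,"az":0,"hand":1},{"x":0,"y":0,"z":0,"ax":0,"ay":0,"az":0,"hand":1}]'
python3 -c "from h import *;boxpos()"
```

```text
clock: 23.7
tcp_pos: [0.473, 0.1508, 0.1007]
ee_rot: [[-0.97, -0.242, -0.002], [-0.242, 0.97, -0.0], [0.002, 0.0, -1.0]]
ft_force: [-0.0, -0.1, -0.3]
gripper_width: 0.0003
clock: 24.12
tcp_pos: [0.4674, 0.1494, 0.0812]
ee_rot: [[-0.97, -0.242, -0.002], [-0.242, 0.97, -0.0], [0.002, -0.0, -1.0]]
ft_force: [-0.1, 0.8, -0.3]
gripper_width: -0.0001
box-frame tcp [-30.5   0.6  81.2] F [-0.1  0.8 -0.3]
```

```bash
python3 -m crank '[{"x":0,"y":0,"z":0.004,"ax":0,"ay":0,"az":0,"hand":1},{"x":0,"y":0,"z":0.002,"ax":0,"ay":0,"az":0,"hand":1},{"x":0,"y":0,"z":0,"ax":0,"ay":0,"az":0,"hand":1},{"x":0,"y":0,"z":0,"ax":0,"ay":0,"az":0,"hand":1}]'
python3 -m crank '[{"x":0,"y":0,"z":0.001,"ax":0,"ay":0,"az":0,"hand":1},{"x":0,"y":0,"z":0,"ax":0,"ay":0,"az":0,"hand":1},{"x":0,"y":0,"z":0,"ax":0,"ay":0,"az":0,"hand":1}]'
```

```text
clock: 24.45
tcp_pos: [0.4681, 0.1495, 0.0757]
ee_rot: [[-0.97, -0.242, -0.0], [-0.242, 0.97, -0.0], [0.0, -0.0, -1.0]]
ft_force: [-0.0, -0.1, 0.2]
gripper_width: 0.0001
clock: 24.7
tcp_pos: [0.4682, 0.1495, 0.0748]
ee_rot: [[-0.97, -0.242, 0.0], [-0.242, 0.97, -0.0], [-0.0, -0.0, -1.0]]
ft_force: [-0.4, 0.2, -0.5]
gripper_width: -0.0
```

```bash
python3 -m crank '[{"x":0,"y":0,"z":0.001,"ax":0,"ay":0,"az":0,"hand":1},{"x":0,"y":0,"z":0,"ax":0,"ay":0,"az":0,"hand":1},{"x":0,"y":0,"z":0,"ax":0,"ay":0,"az":0,"hand":1}]'
python3 -m crank '[{"x":0,"y":0,"z":0.001,"ax":0,"ay":0,"az":0,"hand":1},{"x":0,"y":0,"z":0,"ax":0,"ay":0,"az":0,"hand":1},{"x":0,"y":0,"z":0,"ax":0,"ay":0,"az":0,"hand":1}]'
python3 - <<'E'
from h import *
c=viewer.camera("scene");save(c,"s16.png");P=pts(c)
cv2.imwrite("pics/s16c.png",cv2.resize(cv2.imread("pics/s16.png")[190:370,150:330],None,fx=3,fy=3))
th=np.radians(14.0);ex=np.array([np.cos(th),np.sin(th)]);ey=np.array([-ex[1],ex[0]])
C=np.array([.4972,.1562]);B=np.stack([(P[...,:2]-C)@ex,(P[...,:2]-C)@ey,P[...,2]],-1)*1000
m=(abs(B[...,0])<55)&(abs(B[...,1])<95)&(abs(B[...,1])>30)&(B[...,2]>40)&(B[...,2]<110);q=B[m]
A=np.c_[q[:,:2],np.ones(len(q))];print(len(q),np.linalg.lstsq(A,q[:,2],rcond=None)[0],np.percentile(q[:,2],[5,50,95]))
E
```

```text
clock: 24.95
tcp_pos: [0.4681, 0.1495, 0.0737]
ee_rot: [[-0.97, -0.242, 0.0], [-0.242, 0.97, -0.0], [0.0, -0.0, -1.0]]
ft_force: [0.5, 0.5, 0.7]
gripper_width: 0.0005
clock: 25.2
tcp_pos: [0.4682, 0.1496, 0.073]
ee_rot: [[-0.97, -0.242, 0.0], [-0.242, 0.97, -0.0], [-0.0, -0.0, -1.0]]
ft_force: [-0.9, 0.1, 3.7]
gripper_width: -0.0002
2004 [-4.63620765e-03  1.56052364e-04  7.41636016e+01] [71.29063809 74.33344247 76.76577468]
```

View pics/s16c.png

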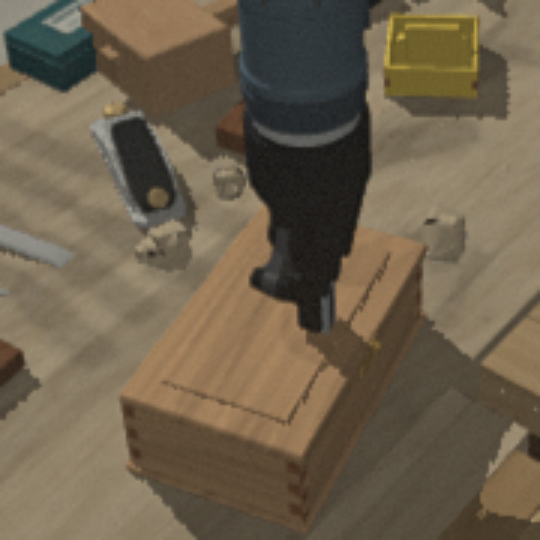

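The lid lies level on the rim, with its slope about 0.005 rad and contact starting at 3.7 N. Press slightly more, then retreat.

```bash
python3 -m crank '[{"x":0,"y":0,"z":0.001,"ax":0,"ay":0,"az":0,"hand":1},{"x":0,"y":0,"z":0,"ax":0,"ay":0,"az":0,"hand":1},{"x":0,"y":0,"z":0,"ax":0,"ay":0,"az":0,"hand":1},{"x":0,"y":0,"z":0,"ax":0,"ay":0,"az":0,"hand":1}]'
python3 -m crank '[{"x":0,"y":0,"z":-0.01,"ax":0,"ay":0,"az":0,"hand":1},{"x":0,"y":0,"z":-0.03,"ax":0,"ay":0,"az":0,"hand":1},{"x":0,"y":0,"z":-0.04,"ax":0,"ay":0,"az":0,"hand":1},{"x":0,"y":0,"z":-0.04,"ax":0,"ay":0,"az":0,"hand":1},{"x":0,"y":0,"z":-0.02,"ax":0,"ay":0,"az":0,"hand":1},{"x":0,"y":0,"z":0,"ax":0,"ay":0,"az":0,"hand":1},{"x":0,"y":0,"z":0,"ax":0,"ay":0,"az":0,"hand":1}]'
python3 - <<'E'
from h import *
th=np.radians(14.0);ex=np.array([np.cos(th),np.sin(th)]);ey=np.array([-ex[1],ex[0]]);C=np.array([.4972,.1562])
for n in("scene","wrist"):
    c=viewer.camera(n);save(c,n+"17.png");P=pts(c)
    B=np.stack([(P[...,:2]-C)@ex,(P[...,:2]-C)@ey,P[...,2]],-1)*1000
    for lo,hi in ((60,110),):
        m=(abs(B[...,0])<58)&(abs(B[...,1])<95)&(B[...,2]>lo)&(B[...,2]<hi);q=B[m]
        A=np.c_[q[:,:2],np.ones(len(q))];print(n,len(q),np.linalg.lstsq(A,q[:,2],rcond=None)[0].round(4),np.percentile(q[:,2],[5,50,95]).round(1))
E
```

```text
clock: 25.58
tcp_pos: [0.4682, 0.1496, 0.0729]
ee_rot: [[-0.97, -0.242, 0.001], [-0.242, 0.97, -0.0], [-0.001, -0.0, -1.0]]
ft_force: [-3.4, -1.4, 11.9]
gripper_width: 0.0001
clock: 26.17
tcp_pos: [0.4694, 0.1498, 0.2129]
ee_rot: [[-0.97, -0.242, 0.003], [-0.242, 0.97, 0.001], [-0.003, -0.0, -1.0]]
ft_force: [-0.7, -0.5, -0.6]
gripper_width: 0.0001
scene 3952 [-3.90000e-03 -2.00000e-03  7.43651e+01] [71.5 74.5 76.8]
wrist 24331 [ 3.8000e-03 -4.0000e-04  7.4813e+01] [72.4 75.2 76.5]
```

View pics/scene17.png

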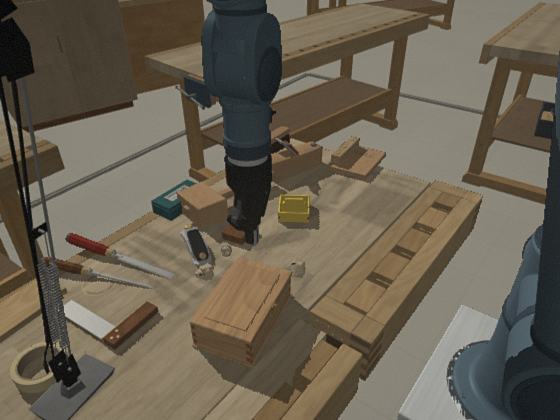

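The lid is shut flat (box at (310,240)) and the arm is clear. The bystanders are where they were. Handing in.

```bash
python3 -c "from rig import sign_off;print(sign_off())"
```

```text
the job is handed in; nothing more can be done
None
```

The hardware box is packed and shut, and I handed the job in at about 26 s of the 72 s allowed. The hand-in reports no verdict, so this rests on my own last checks:

- **Till:** it went in with the wide bay towards the robot's right. It is level, its wall tops were at 51.7 mm (52 expected), and its centre is about 1–2 mm off the box's.
- **Tray:** the brown one is in the wide bay, level. Its wall tops were at 42.8 mm (43 expected), and it is within about 1 mm of the bay's centre. The yellow look-alike was not touched.
- **Lid:** I pushed it over and pressed it down with about 12 N. The scene and wrist cameras disagree slightly on its slope (−0.004 and +0.004 rad), but both are far below the 0.04 rad limit.
- **Everything else:** the gripper was clear, about 14 cm above the lid, and the wrist force read near zero. The try square, block plane and walnut offcut looked unmoved in the last scene picture, though I did not measure them.

One early move call was refused because its rows left out some keys, and nothing moved. The arm settled 1–3 mm off its commanded position after fast moves, so I re-measured with the wrist camera before each insertion.

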